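# Fill the canister tray so that the next tray can stack on it

### The arm

A 6-joint arm with a two-finger parallel gripper is mounted at the origin on the work surface. World frame = base frame: x ahead of the robot, y to its left, z up, the work surface at z = 0. Lengths are in m, angles in degrees, forces in N, time in s.
With the tool pointing down it reaches from about 0.25 to 0.775 m from the base axis. Payload 4 kg.
Tool frame: the origin (TCP) lies at the very end of the fingers, on their centre line; the grasp point (between the pads) lies ctrl.grasp_offset behind it (ctrl.grasp_offset is the distance from the TCP to the grasp point, in m); z points along the fingers, y is the direction in which the jaws open and shut (so a half turn about z gives the same grasp; the last joint's range is limited). The gripper opens to 94 mm and grips with 3 to 60 N. Pads are 16 mm wide; open, the fingers measure 119 mm over their backs; the gripper's body (75 mm by 177 mm) begins 78 mm behind the grasp point.
Start: joints at [61.186, 4.996, 78.535, -0, 96.463, -5.907], TCP at [0.214, 0.507, 0.185] pointing down, gripper open.
Joint ranges: [-177.83, 177.83], [-43.37, 116.18], [15.69, 146.23], [-61.86, 241.86], [9.47, 152.12], [-147.06, 147.06]. Speed limits (degrees/s): [159.86, 159.86, 180, 180, 180, 180].

### API

Orientations are given as a 3x3 rotation matrix whose columns are the frame's x, y, z axes.
In Python, from bench import ctrl gives the robot as it stands.
- The arm moves only by the shell command python3 -m pendant 'ROWS' [FORCE]. ROWS is JSON, a list of rows, each a list of 7 numbers: the turn, a rotation vector about the tool's x, y, z in rad, then the shift along the tool's x, y, z in m, then the closure, from -1 (fully open) to 1 (shut), so that 0 is half open. In form: [[ax, ay, az, x, y, z, jaw], ...]. A call has 1 to 12 rows; each row is the pose to reach, as a shift and turn from the pose commanded when the call began, along the tool's axes at that moment; what a row does not reach only later rows make up. A row lasts 1/12 s, in which the tool goes at most 41.7 mm and 7.16 degrees, less where a joint would pass 70% of its speed; a pose out of reach is approached as far as the arm can. A call with a gripper value outside its range is refused whole. The fingers move at their own pace and stop on an object; FORCE is the grip in N (left out, the last holds). Time passes only in rows, so rows that repeat a pose let the fingers close. It gives the time, the measured TCP pose, the force and the opening at its end, in the units of the state.
- ctrl.observe(): the state, without advancing time (a new reading comes with each control period).
- ctrl.read_camera(name): name is "scene" or "side" or "wrist"; returns a dict with "frame" (420x560x3 uint8, blue, green, red), "mtx" (3x3 intrinsics, pixels), "world_from_camera" (4x4, takes a point from camera to world coordinates); the wrist camera has in their place "hand_eye" (4x4, takes a point from camera to tool coordinates, whose origin is the TCP and whose axes are the flange's). Camera axes: x right, y up, looking along -z (the intrinsics and any distortion apply to the point x, -y, -z); pixel columns grow to the right and rows downward; lengths in m; the calibration is good to about 2 mm. A picture is of the moment at which its call begins: read the wrist's pose just before it. There is no depth.
- ctrl.sign_off(): hands the job in, once; it reports no verdict.
Trained networks look in a picture, given as the dict that the camera call returned (one of the last four; its "shot" number tells which), for a name from the list of things; names that differ only in an ending like _2 or _b are one class to them, and where a whole thing is asked for, a point or a joint stands for the part that bears it (a point fixed in the world has none). Each returns a list of dicts, best first, with "p" (0 to 1); they miss things now and then, are a little off and sometimes report something else, mostly with a low value. They report only what shows in the picture. A call takes as long as a camera call. They do not tell look-alikes from the thing itself.
- ctrl.recognise(picture, label): "point" ([x, y, z] in m, in world coordinates, good to about 4 mm: the middle of the surface that is visible of it).
The state is a dict: "t": time; "joints": joint angles; "qvel": joint speeds; "effort": joint torques, N m; "eef_pos": TCP position; "tcp_rot": TCP orientation; "ft_force": force on the tool from outside, world axes, zero at the start; "torque": the same for the moment, N m; "opening": finger opening in m.
Only numpy, scipy, OpenCV 4.12 (cv2) and the standard library are available. Lean on these libraries where they do the work, as an engineer would, in place of code of your own. Each camera call takes 0.05 s, during which the arm holds its last target.

### The job

Close up the three canisters in the wooden tray to make room and set the matching loose canister in with them without dropping it, so that the next tray can stack flat on top. Check by running your shut fingertips over the tops at rim height, press home anything that stands proud of the rim, and finish with one pass from the left end of the tray to the right (left and right as the robot sees them) that meets nothing. Leave everything else on the shelf as it stands.

Things in the scene. Friction and masses are not known exactly. Their poses are not given: they have to be found in the camera images.
- tray: Open pale wooden tray, fixed, 88 mm wide (x), 303 long (y), 95 high; walls and floor 5 thick: inside 78 x 293, 90 deep. Origin: centre of its underside on the shelf; y points along it to its left end as the robot sees it, z up. A row of four canisters fills it with 5 mm to spare in length, 6 in width; three stand spread out in it, square within 2 degrees, gaps too small for a fourth.
- tray_rim (a point): Centre of the tray's mouth at rim height (95 mm above the shelf), axes as the tray's. A canister standing on the tray floor with its lid home has the top of its grip 3 mm below the rim. One or more of the lids in the tray may not be home, so that the grip sticks out 3 to 7 mm above the rim. Sliding the row of three along takes some 4 to 12 N; more means it is tight
- pot_a_grip (a point): Middle of the grip's top face on one of the three canisters in the tray (any order); axes as for pot_d. Same canister as pot_d: 72 x 72 mm, body 60 high, foot drawn in 3 mm a side. This top is 87 mm above the canister's underside with the lid home, up to 10 more when it is not. About 8 N straight down pushes a lid home; it stays where it is pushed and never comes off
- pot_b_grip (a point): Middle of the grip's top face on one of the three canisters in the tray (any order); axes as for pot_d. Same canister as pot_d: 72 x 72 mm, body 60 high, foot drawn in 3 mm a side. This top is 87 mm above the canister's underside with the lid home, up to 10 more when it is not. About 8 N straight down pushes a lid home; it stays where it is pushed and never comes off
- pot_c_grip (a point): Middle of the grip's top face on one of the three canisters in the tray (any order); axes as for pot_d. Same canister as pot_d: 72 x 72 mm, body 60 high, foot drawn in 3 mm a side. This top is 87 mm above the canister's underside with the lid home, up to 10 more when it is not. About 8 N straight down pushes a lid home; it stays where it is pushed and never comes off
- pot_d_grip (a point): The loose canister, standing left or right of the tray: milky plastic, square, 72 x 72 mm, 0.14 to 0.22 kg, lid home. Grey push-in lid (plate 70 x 70, top 66 mm up) with a bar grip 50 long (x), 20 wide (y), 21 high; lift by the bar, the lid holds. Point: middle of the bar's top face, 87 mm above the underside; z up. In the tray the bars lie across it
- tall_pot_center (a point): A taller canister of the same kind (72 x 72 mm, 132 mm high over the grip), too tall for the tray; leave it. Point half-way up on its axis. It stands on the other side of the tray from the loose one
- bottle: Closed feeding bottle, 60 mm across, 164 mm high, standing beyond the tray; leave it. Origin: centre of its underside
- tumbler: Glass tumbler, 72 mm across, 92 mm high, beyond the tray; leave it. Origin: centre of its underside
- jar: Round glass jar with a wooden cap, 64 mm across, 75 mm high, beyond the tray; leave it. Origin: centre of its underside
- bowl: White bowl, 104 mm across, 42 mm high, nearer the robot than the tray; leave it. Origin: centre of its underside
- teether: Flat green silicone teether ring, about 110 mm long, 20 mm high, nearer the robot than the tray; leave it. Origin: centre of its underside
Things that resemble listed ones, but are neither listed nor needed, are in the scene too. Leave any blue or red look-alike of the part that bears pot_c_grip alone.

How it is judged:
By the outcome, as a careful person would: the job done as asked, in the order asked, and still so for the second after the job is handed in, with the robot touching nothing.
It also fails if it takes over 72 s, if anything falls off the work surface, if the arm or the gripper's body presses on something with over 40 N, if the wrist force passes 120 N, or if a joint passes its speed limit or range.

## Working session

There is one attempt and no reset: what is moved stays moved. The work goes in short steps, Python scripts to look and compute and a shell command to move; the robot and the scene stay as the last step left them, time stands still between calls to the robot, and variables do not carry over. Pictures are saved under pics/ and viewed, and the job is handed in when it is done.

```bash
ls; mkdir -p pics
python3 - <<'E'
from bench import ctrl
import cv2
s=ctrl.observe(); print(s); print(ctrl.grasp_offset)
for n in ["scene","side","wrist"]:
    p=ctrl.read_camera(n); cv2.imwrite(f"pics/{n}0.png",p["frame"])
    print(n,p.get("world_from_camera",p.get("hand_eye")),p["mtx"],[k for k in p])
    for l in ["tray","pot_a_grip","pot_d_grip","tall_pot_center","bottle","bowl","tumbler","jar","teether","tray_rim"]:
        try: print(l,[(d["point"],round(d["p"],2)) for d in ctrl.recognise(p,l)])
        except Exception as e: print(l,e)
E
```

```text
pics
{'t': 0.0, 'joints': array([ 6.11868298e+01,  5.03968551e+00,  7.86243203e+01, -2.53217475e-04,
        9.64633416e+01, -5.90609851e+00]), 'qvel': array([ 0.00403547, -0.00614505, -0.00711225, -0.10221718, -0.00740531,
       -0.1018371 ]), 'effort': array([ 7.57725084e-04, -3.40182638e+01, -3.02429903e+01,  7.16538448e-02,
        3.30405752e-02, -1.03187108e-04]), 'eef_pos': array([0.21378707, 0.50610053, 0.1842025 ]), 'tcp_rot': array([[-9.21137060e-01,  3.89236918e-01, -1.06735928e-03],
       [ 3.89238317e-01,  9.21135024e-01, -1.94957424e-03],
       [ 2.24335746e-04, -2.21128221e-03, -9.99997530e-01]]), 'ft_force': array([-0.53263262,  0.25800746, -0.15549919]), 'torque': array([ 0.01946513, -0.01663579, -0.02749553]), 'opening': 0.09409900808239503}
0.0188
scene [[ 0.63426748 -0.43919272  0.63625036  1.27884818]
 [ 0.77271799  0.38645933 -0.50354354 -0.57307057]
 [-0.02473223  0.81102339  0.5844907   0.78383032]
 [ 0.          0.          0.          1.        ]] [[492.34788587   0.         285.63038658]
 [  0.         492.34788587 217.29007787]
 [  0.           0.      
[... 1303 characters left out ...]
er [([0.4129, 0.2213, 0.0101], 0.82)]
tray_rim [([0.567, -0.1569, 0.0651], 0.68), ([0.7386, -0.007, 0.0538], 0.54)]
wrist [[ 9.30457436e-04  9.70821031e-01  2.39803378e-01  6.95151654e-02]
 [ 9.99999048e-01 -6.58874581e-04 -1.21269038e-03  6.53958823e-05]
 [-1.01930498e-03  2.39804278e-01 -9.70820719e-01 -1.98713710e-01]
 [ 0.00000000e+00  0.00000000e+00  0.00000000e+00  1.00000000e+00]] [[306.96684582   0.         274.31025141]
 [  0.         306.96684582 211.02138794]
 [  0.           0.           1.        ]] ['frame', 'mtx', 'hand_eye', 'shot']
tray []
pot_a_grip []
pot_d_grip []
tall_pot_center []
bottle []
bowl []
tumbler []
jar []
teether [([0.3803, 0.2545, 0.0131], 0.86)]
tray_rim []
```

View pics/scene0.png

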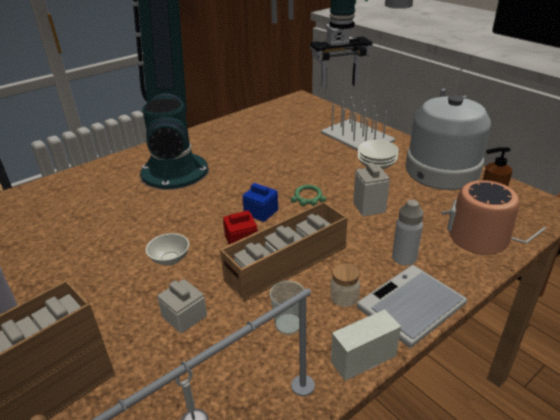

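View pics/side0.png

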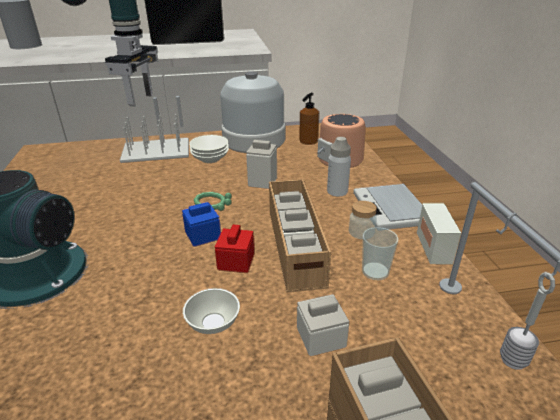

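View pics/wrist0.png

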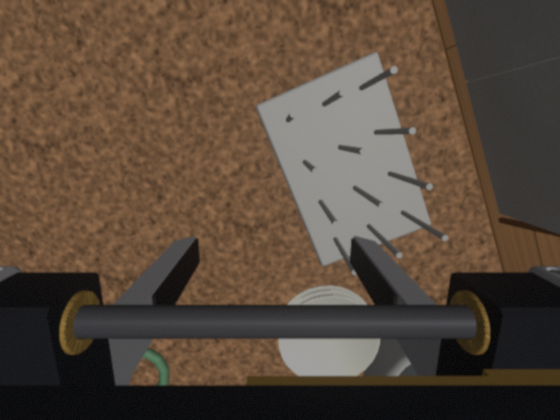

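The scene view shows the target tray at about (285,247), with three grey canisters in it. The loose canister is at (182,303), on the robot's right, and the tall one is at (370,188). Red and blue decoys stand at (240,225) and (260,200), and a second tray is at lower left. I'll raise the arm over the tray for a top view.

```bash
cat > h.py <<'E'
from bench import ctrl
import numpy as np, cv2
np.set_printoptions(precision=4,suppress=True)
def delta(target,yaw=None):
    """tool-frame shift + az from measured pose to world target; yaw = world angle (deg) of tool y"""
    s=ctrl.observe(); R=s["tcp_rot"]; d=R.T@(np.array(target)-s["eef_pos"])
    out=[0,0,0]
    if yaw is not None:
        a=np.radians(yaw); y=np.array([np.cos(a),np.sin(a),0]); z=np.array([0,0,-1.]); x=np.cross(y,z)
        from scipy.spatial.transform import Rotation as Ro
        out=Ro.from_matrix(R.T@np.column_stack([x,y,z])).as_rotvec()
    return np.round(np.r_[out,d],4)
def wcam(name="wrist"):
    s=ctrl.observe(); p=ctrl.read_camera(name)
    if name=="wrist":
        T=np.eye(4);T[:3,:3]=s["tcp_rot"];T[:3,3]=s["eef_pos"]; p["W"]=T@p["hand_eye"]
    else: p["W"]=p["world_from_camera"]
    return p
def ray(p,uv):
    K=p["mtx"]; v=np.array([(uv[0]-K[0,2])/K[0,0],-(uv[1]-K[1,2])/K[1,1],-1.]); return p["W"][:3,3],p["W"][:3,:3]@v
def onz(p,uv,z):
    o,d=ray(p,uv); return o+d*(z-o[2])/d[2]
def proj(p,X):
    c=np.linalg.inv(p["W"])@np.r_[X,1]; K=p["mtx"]; return np.array([K[0,2]+K[0,0]*c[0]/-c[2],K[1,2]-K[1,1]*c[1]/-c[2]])
E
python3 -c "
from h import *
print(delta([0.52,-0.03,0.30],90))"
python3 -m pendant '[[0,0,-0.03,0,0,-0.03,-1],[0,0,-0.1,-0.03,-0.025,-0.065,-1],[0,0,-0.17,-0.06,-0.05,-0.09,-1],[0,0,-0.24,-0.09,-0.073,-0.115,-1],[0,0,-0.3,-0.12,-0.1,-0.115,-1],[0,0,-0.36,-0.15,-0.123,-0.115,-1],[0,0,-0.4,-0.18,-0.145,-0.115,-1],[0,0,-0.4,-0.21,-0.17,-0.115,-1],[0,0,-0.4,-0.24,-0.195,-0.115,-1],[0,0,-0.4,-0.27,-0.22,-0.115,-1],[0,0,-0.4,-0.30,-0.243,-0.115,-1],[0,0,-0.4,-0.33,-0.267,-0.115,-1]]'
python3 -c "
from h import *
print(delta([0.52,-0.03,0.30],90))"
```

```text
[ 0.0001  0.     -0.3998 -0.4907 -0.3753 -0.1146]
t: 2.65
eef_pos: [0.4146, 0.1304, 0.3007]
tcp_rot: [[-1.0, -0.0, 0.001], [-0.0, 1.0, 0.0], [-0.001, 0.0, -1.0]]
ft_force: [0.5, 0.4, -0.2]
opening: 0.0935
[ 0.0005  0.0012  0.     -0.1054 -0.1604  0.0008]
```

```bash
python3 -m pendant '[[0,0,0,-0.025,-0.03,0,-1],[0,0,0,-0.05,-0.06,0,-1],[0,0,0,-0.07,-0.09,0,-1],[0,0,0,-0.09,-0.12,0,-1],[0,0,0,-0.1,-0.15,0,-1],[0,0,0,-0.105,-0.16,0,-1],[0,0,0,-0.105,-0.16,0,-1],[0,0,0,-0.105,-0.16,0,-1]]'
python3 - <<'E'
from h import *
p=wcam(); cv2.imwrite("pics/w1.png",p["frame"]); np.savez("w1.npz",W=p["W"],mtx=p["mtx"])
for l in ["pot_a_grip","tray_rim"]: print(l,[(d["point"],round(d["p"],2)) for d in ctrl.recognise(p,l)])
E
```

```text
t: 3.32
eef_pos: [0.519, -0.0274, 0.3003]
tcp_rot: [[-1.0, 0.0, -0.001], [0.0, 1.0, 0.001], [0.001, 0.001, -1.0]]
ft_force: [-1.0, 0.4, -0.5]
opening: 0.0937
pot_a_grip [([0.7002, -0.1254, 0.0591], 0.75)]
tray_rim [([0.5658, -0.015, 0.0725], 0.55)]
```

View pics/w1.png

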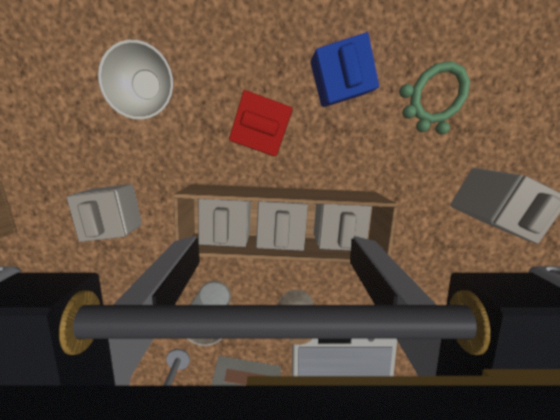

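Run:
```python
import cv2
f=cv2.imread("pics/w1.png"); cv2.imwrite("pics/w1z.png",cv2.resize(f[175:270,160:420],None,fx=3,fy=3,interpolation=cv2.INTER_CUBIC))
cv2.imwrite("pics/w1d.png",cv2.resize(f[170:250,50:160],None,fx=5,fy=5,interpolation=cv2.INTER_CUBIC))
```

```text
(no output)
```

View pics/w1z.png

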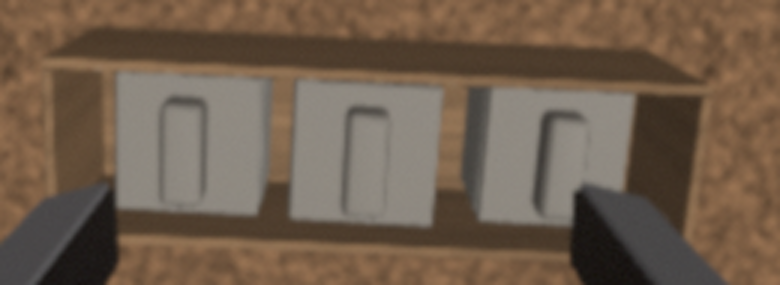

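View pics/w1d.png

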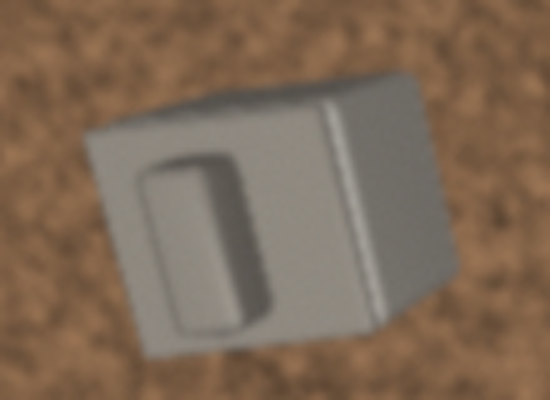

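Run:
```python
from h import *
p=dict(np.load("w1.npz")); c=lambda u,v:(160+(u+.5)/3-.5,175+(v+.5)/3-.5)
for n,uv in dict(nearR=(46,62),nearL=(706,90),farR=(55,240),farM=(400,247),farL=(683,258)).items(): print(n,onz(p,c(*uv),.095))
# grips: centre of bar top
for n,uv in dict(R=(182,152),M=(367,163),L=(566,163)).items(): print(n,onz(p,c(*uv),.092),onz(p,c(*uv),.1))
for n,uv in dict(Ra=(180,98),Rb=(182,206),Ma=(368,107),Mb=(364,216),La=(569,112),Lb=(561,217)).items(): print(n,onz(p,c(*uv),.092))
c=lambda u,v:(50+(u+.5)/5-.5,170+(v+.5)/5-.5)
for n,uv in dict(top=(172,170),bot=(210,330),cen=(190,250)).items(): print("d",n,onz(p,c(*uv),.087))
for n,uv in dict(tl=(88,132),tr=(335,103),br=(380,328),bl=(147,357)).items(): print("dlid",n,onz(p,c(*uv),.066))
```

```text
nearR [ 0.5277 -0.1594  0.095 ]
nearL [0.5405 0.1364 0.095 ]
farR [ 0.6125 -0.1618  0.095 ]
farM [ 0.616  -0.0002  0.095 ]
farL [0.6216 0.1332 0.095 ]
R [ 0.5705 -0.1011  0.092 ] [ 0.5681 -0.0997  0.1   ]
M [ 0.5758 -0.0159  0.092 ] [ 0.5733 -0.0161  0.1   ]
L [0.5758 0.0761 0.092 ] [0.5733 0.0741 0.1   ]
Ra [ 0.5449 -0.1009  0.092 ]
Rb [ 0.5967 -0.1022  0.092 ]
Ma [ 0.5491 -0.0156  0.092 ]
Mb [ 0.6017 -0.0171  0.092 ]
La [0.5515 0.076  0.092 ]
Lb [0.6022 0.0753 0.092 ]
d top [ 0.5408 -0.2877  0.087 ]
d bot [ 0.587  -0.2839  0.087 ]
d cen [ 0.5636 -0.2861  0.087 ]
dlid tl [ 0.5343 -0.3234  0.066 ]
dlid tr [ 0.5259 -0.2516  0.066 ]
dlid br [ 0.5934 -0.2466  0.066 ]
dlid bl [ 0.6024 -0.3168  0.066 ]
```

```bash
python3 -c "
from h import *
print(delta([0.571,-0.101,0.16],88))"
python3 -m pendant '[[0,0,0.01,-0.015,-0.02,0.035,0],[0,0,0.02,-0.03,-0.04,0.07,0],[0,0,0.03,-0.04,-0.06,0.105,0],[0,0,0.035,-0.05,-0.073,0.14,0],[0,0,0.035,-0.052,-0.073,0.14,0],[0,0,0.035,-0.052,-0.073,0.14,0]]' 20
python3 - <<'E'
from h import *
p=wcam(); cv2.imwrite("pics/w2.png",p["frame"]); np.savez("w2.npz",W=p["W"],mtx=p["mtx"])
E
```

```text
[ 0.0005  0.0009  0.0373 -0.052  -0.075   0.141 ]
t: 3.97
eef_pos: [0.5698, -0.0992, 0.158]
tcp_rot: [[-0.999, 0.034, -0.005], [0.034, 0.999, 0.002], [0.006, 0.002, -1.0]]
ft_force: [0.2, 0.7, -0.1]
opening: 0.0574
```

View pics/w2.png

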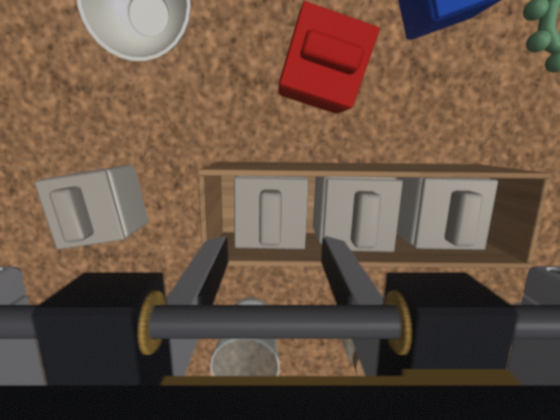

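Run:
```python
import cv2
f=cv2.imread("pics/w2.png"); cv2.imwrite("pics/w2a.png",cv2.resize(f[155:270,190:380],None,fx=4,fy=4,interpolation=cv2.INTER_CUBIC))
cv2.imwrite("pics/w2b.png",cv2.resize(f[155:270,370:560],None,fx=4,fy=4,interpolation=cv2.INTER_CUBIC))
```

```text
(no output)
```

View pics/w2a.png

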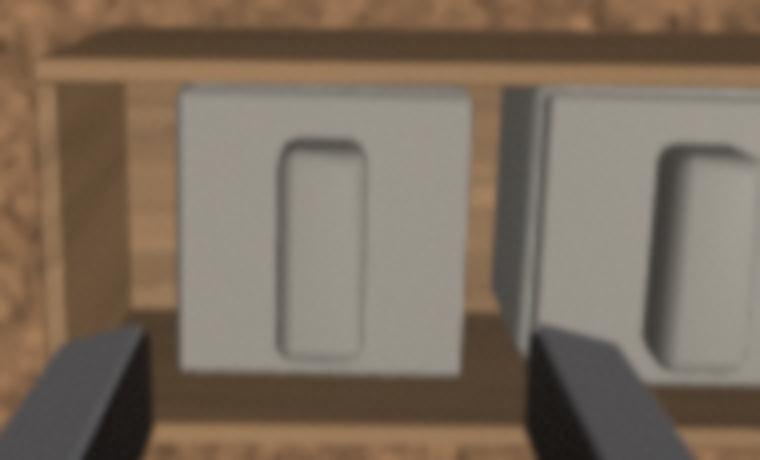

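View pics/w2b.png

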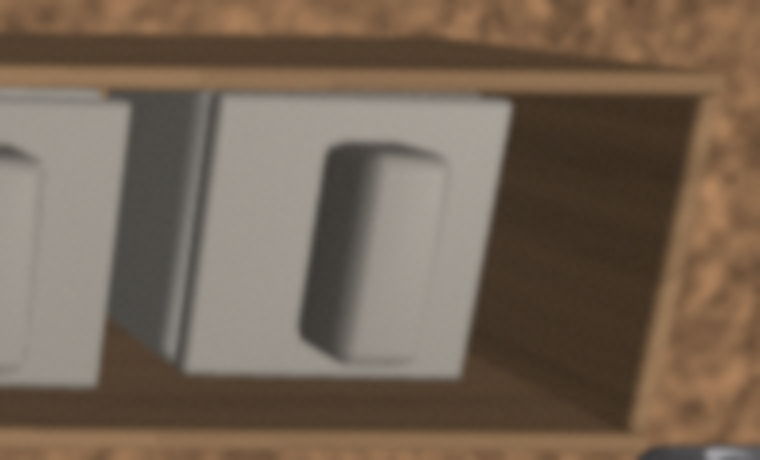

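Run:
```python
from h import *
p=dict(np.load("w2.npz")); a=lambda u,v:(190+(u+.5)/4-.5,155+(v+.5)/4-.5); b=lambda u,v:(370+(u+.5)/4-.5,155+(v+.5)/4-.5)
P={}
for n,uv in dict(nRi=a(58,80),nLi=b(701,94),fLi=b(632,431),nRo=a(38,61),nLo=b(722,76),fi1=a(155,422),fi2=a(530,424),fi3=b(300,429),fo=b(300,444)).items(): P[n]=onz(p,uv,.095); print(n,P[n])
for k in [("nRi","nLi"),("nRo","nLo"),("fi1","fi3"),("fi1","fLi")]:
    d=P[k[1]]-P[k[0]]; print(k,np.degrees(np.arctan2(d[1],d[0])),np.hypot(*d[:2]))
for n,uv in dict(R=a(324,255),M=a(707,262),L=b(400,255)).items(): print(n,onz(p,uv,.092),onz(p,uv,.1))
f=lambda u,v:onz(p,(u,v),.087)
print("d",f(68,212))
s=ctrl.observe();print(s["eef_pos"],delta([.571,-.101,.083],88))
```

```text
nRi [ 0.5308 -0.1573  0.095 ]
nLi [0.5435 0.1347 0.095 ]
fLi [0.6211 0.1324 0.095 ]
nRo [ 0.5266 -0.1612  0.095 ]
nLo [0.5398 0.1386 0.095 ]
fi1 [ 0.6094 -0.1419  0.095 ]
fi2 [ 0.6129 -0.0563  0.095 ]
fi3 [0.6179 0.056  0.095 ]
fo [0.6216 0.0564 0.095 ]
('nRi', 'nLi') 87.5019302867224 0.2922716987003597
('nRo', 'nLo') 87.48327366850232 0.3000093374096246
('fi1', 'fi3') 87.53968369748054 0.1981247208305325
('fi1', 'fLi') 87.57489357647712 0.2745416528266955
R [ 0.5721 -0.102   0.092 ] [ 0.57   -0.1018  0.1   ]
M [ 0.5766 -0.0163  0.092 ] [ 0.5744 -0.0188  0.1   ]
L [0.5781 0.0761 0.092 ] [0.5758 0.0709 0.1   ]
d [ 0.5613 -0.2849  0.087 ]
[ 0.5711 -0.0993  0.1612] [ 0.0008 -0.0001  0.0017  0.0001 -0.0018  0.0782]
```

```bash
python3 -m pendant '[[0,0,0.01,0,-0.002,0.02,0],[0,0,0.01,0,-0.0025,0.04,0],[0,0,0.01,0,-0.0025,0.06,0],[0,0,0.01,0,-0.0025,0.078,0],[0,0,0.01,0,-0.0025,0.078,0],[0,0,0.01,0,-0.0025,0.078,0.4],[0,0,0.01,0,-0.0025,0.078,0.7],[0,0,0.01,0,-0.0025,0.078,0.7],[0,0,0.01,0,-0.0025,0.078,0.7],[0,0,0.01,0,-0.0025,0.078,0.7]]' 20
python3 -c "
from h import *
s=ctrl.observe();print(s['eef_pos'],delta([.5745,-.0460,.083],87.5))"
```

```text
t: 4.85
eef_pos: [0.5719, -0.1034, 0.084]
tcp_rot: [[-0.999, 0.045, 0.003], [0.045, 0.999, -0.001], [-0.003, -0.0, -1.0]]
ft_force: [-0.1, 0.1, -0.1]
opening: 0.0173
[ 0.5719 -0.1034  0.084 ] [-0.0005  0.0026 -0.0011 -0.      0.0574  0.0009]
```

```bash
python3 -m pendant '[[0,0,0,0,0,0,1],[0,0,0,0,0,0,1],[0,0,0,0,0,0,1]]' 20
python3 - <<'E'
from h import *
p=wcam(); cv2.imwrite("pics/w3.png",p["frame"])
E
```

```text
t: 5.1
eef_pos: [0.5711, -0.1033, 0.0824]
tcp_rot: [[-0.999, 0.045, 0.0], [0.045, 0.999, 0.0], [0.0, 0.0, -1.0]]
ft_force: [-0.1, 0.1, -0.2]
opening: 0.001
```

View pics/w3.png

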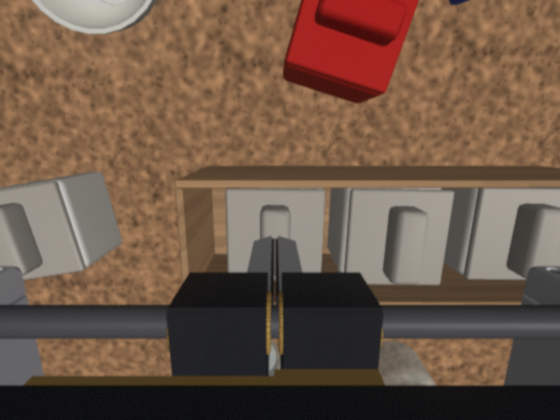

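Run:
```python
from h import *
p=wcam(); np.savez("w3.npz",W=p["W"],mtx=p["mtx"])
f=p["frame"]; cv2.imwrite("pics/w3a.png",cv2.resize(f[165:310,170:370],None,fx=4,fy=4,interpolation=cv2.INTER_CUBIC))
cv2.imwrite("pics/w3b.png",cv2.resize(f[165:310,360:560],None,fx=4,fy=4,interpolation=cv2.INTER_CUBIC))
s=ctrl.observe(); print(s["eef_pos"], proj(p,s["eef_pos"]), proj(p,s["eef_pos"]+[0,0,.0188]))
```

```text
[ 0.571  -0.1033  0.0822] [273.7358 239.8678] [273.7201 249.8537]
```

View pics/w3a.png

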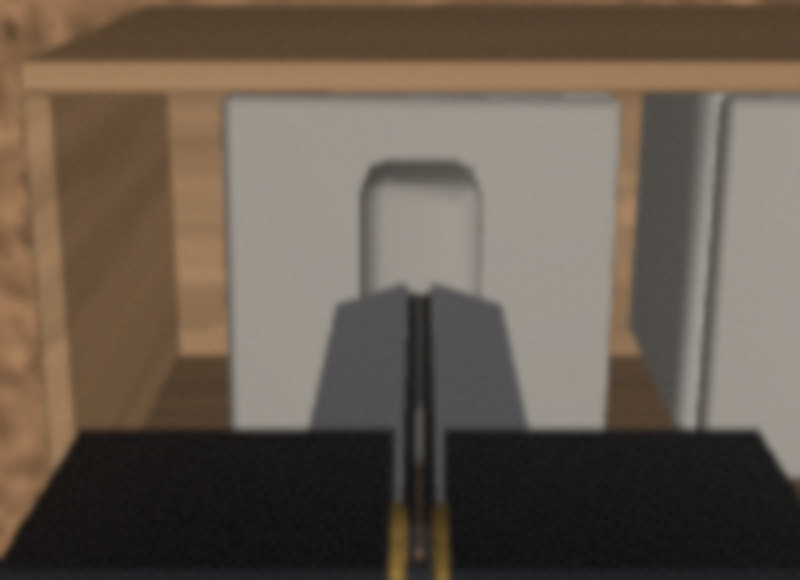

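View pics/w3b.png

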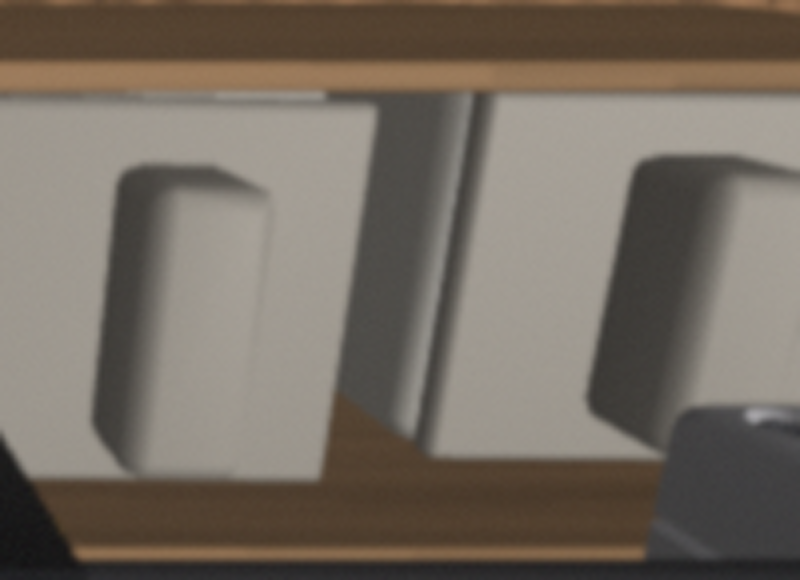

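Run:
```python
from h import *
ps=[dict(np.load(f"w{i}.npz")) for i in (1,2,3)]
def c(i,o,k):
    return lambda u,v:(i,(o[0]+(u+.5)/k-.5,o[1]+(v+.5)/k-.5))
A=c(0,(160,175),3);B=c(1,(190,155),4);C=c(1,(370,155),4);D=c(2,(170,165),4);E=c(2,(360,165),4)
def tri(*o):
    M=np.zeros((3,3));b=np.zeros(3)
    for i,uv in o:
        q,d=ray(ps[i],uv);d=d/np.linalg.norm(d);P=np.eye(3)-np.outer(d,d);M+=P;b+=P@q
    X=np.linalg.solve(M,b); print(X,[np.round(proj(ps[i],X)-uv,1) for i,uv in o])
print("R plate");tri(A(272,80),B(470,97),D(617,100));tri(A(118,73),B(181,92),D(228,97));tri(A(118,208),B(181,370));tri(A(260,214),B(460,375))
print("R bar far end");tri(A(182,206),B(322,358))
print("R bar near");tri(A(180,100),B(324,145),D(424,178))
print("M bar near r,l corner; far");tri(A(378,110),B(757,152),E(268,190));tri(A(364,216),B(700,370),E(185,475))
print("M plate nl, fl");tri(A(441,88),C(130,98),E(377,105));tri(A(433,225),C(97,386),E(322,478))
print("L plate near r, far r");tri(A(487,88),C(220,95),E(490,97));tri(A(480,219),C(183,372),E(432,457))
```

```text
R plate
[ 0.5452 -0.0632  0.0447] [array([-0.4, -1. ]), array([0.8, 0.9]), array([-0.3,  0.8])]
[ 0.5376 -0.1347  0.0678] [array([-0.2, -0.5]), array([ 0.1, -0. ]), array([0.4, 1.1])]
[ 0.6091 -0.14    0.0613] [array([-0. ,  0.2]), array([-0. , -0.2])]
[ 0.613  -0.0689  0.0603] [array([-0. ,  0.3]), array([-0. , -0.5])]
R bar far end
[ 0.5991 -0.1035  0.085 ] [array([-0. , -0.1]), array([0. , 0.2])]
R bar near
[ 0.5471 -0.1011  0.0906] [array([0.1, 0.6]), array([-0. , -0.5]), array([-0.2, -0.7])]
M bar near r,l corner; far
[ 0.5489 -0.0113  0.1047] [array([0.2, 1.1]), array([-0.8, -0.7]), array([ 0.7, -1.6])]
[ 0.6008 -0.0174  0.0951] [array([-0.1,  0.2]), array([ 0.6, -0.3]), array([-0.6,  0. ])]
M plate nl, fl
[0.5431 0.0189 0.0784] [array([ 0. , -0.2]), array([-0.2,  0.4]), array([ 0.3, -0.1])]
[0.6132 0.0171 0.0751] [array([-0. ,  0.3]), array([ 0.2, -0.5]), array([-0.2,  0.1])]
L plate near r, far r
[0.5438 0.0413 0.0736] [array([ 0.1, -0.4]), array([-0.7,  0.4]), array([0.8, 0.3])]
[0.6127 0.0408 0.069 ] [array([-0.1,  0.5]), array([ 0.3, -0.5]), array([-0.2, -0.4])]
```

```bash
python3 -m pendant '[[0,0,0,0,0,0.0007,1],[0,0,0,0,0,0.0014,1],[0,0,0,0,0,0.002,1],[0,0,0,0,0,0.003,1]]'
cat > st.py <<'E'
from h import *
s=ctrl.observe(); print(round(s["t"],2),s["eef_pos"],"F",s["ft_force"],"T",s["torque"],"op",round(s["opening"],4))
E
python3 st.py;  python3 -m pendant '[[0,0,0,0,0,0.0007,1],[0,0,0,0,0,0.0014,1],[0,0,0,0,0,0.002,1],[0,0,0,0,0,0.003,1]]'
```

```text
t: 5.53
eef_pos: [0.5711, -0.1032, 0.0793]
tcp_rot: [[-0.999, 0.045, 0.0], [0.045, 0.999, 0.0], [-0.0, 0.0, -1.0]]
ft_force: [0.1, 0.1, -0.1]
opening: 0.0005
5.53 [ 0.5711 -0.1032  0.0793] F [ 0.1151  0.1111 -0.1037] T [ 0.0368 -0.0736 -0.032 ] op 0.0005
t: 5.87
eef_pos: [0.5712, -0.1032, 0.0764]
tcp_rot: [[-0.999, 0.045, 0.0], [0.045, 0.999, 0.0], [-0.0, 0.0, -1.0]]
ft_force: [0.4, -0.8, 0.7]
opening: 0.0007
```

```bash
python3 -m pendant '[[0,0,0,0,0,0.0007,1],[0,0,0,0,0,0.0014,1],[0,0,0,0,0,0.0014,1]]'; python3 st.py
python3 - <<'E'
from h import *
for n in ("side","scene"):
    p=wcam(n); f=p["frame"]; s=(slice(170,300),slice(240,380)) if n=="side" else (slice(190,300),slice(200,370))
    cv2.imwrite(f"pics/{n}1.png",cv2.resize(f[s],None,fx=4,fy=4,interpolation=cv2.INTER_CUBIC))
E
```

```text
t: 6.12
eef_pos: [0.571, -0.1032, 0.0748]
tcp_rot: [[-0.999, 0.045, -0.0], [0.045, 0.999, 0.0], [0.0, 0.0, -1.0]]
ft_force: [1.0, 0.3, -0.1]
opening: 0.0001
6.12 [ 0.571  -0.1032  0.0748] F [ 0.9684  0.3097 -0.0546] T [ 0.088  -0.0001 -0.0119] op 0.0001
```

View pics/side1.png

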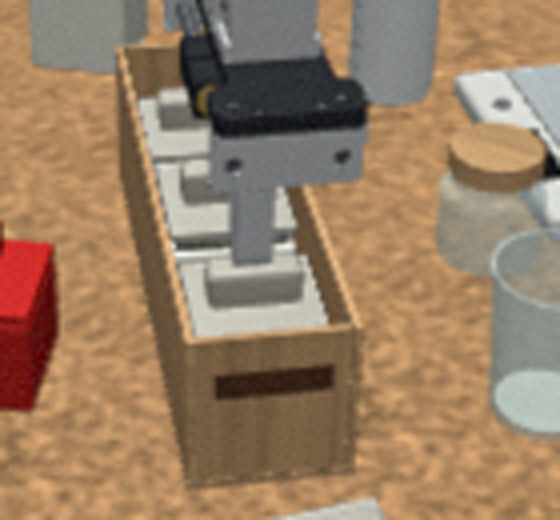

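View pics/scene1.png

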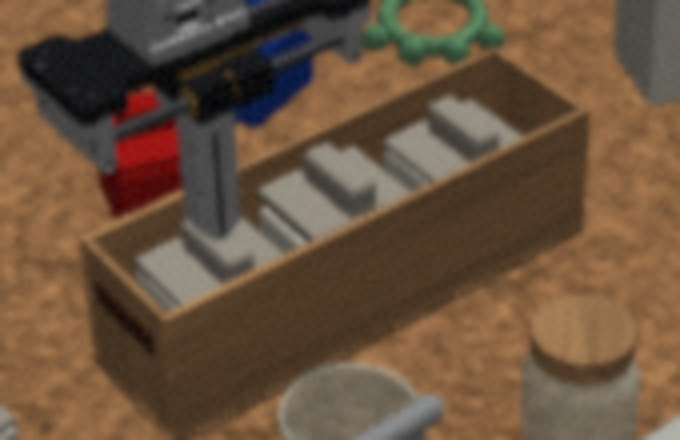

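```bash
python3 - <<'E'
from h import *
ps={n:wcam(n) for n in("side","scene")}
X=np.array([.571,-.1032,.0748])
for n in ps: print(n,proj(ps[n],X),proj(ps[n],X+[0,0,.018]))
def tri(*o):
    M=np.zeros((3,3));b=np.zeros(3)
    for i,uv in o:
        q,d=ray(ps[i],uv);d=d/np.linalg.norm(d);P=np.eye(3)-np.outer(d,d);M+=P;b+=P@q
    X=np.linalg.solve(M,b); print(X,[np.round(proj(ps[i],X)-uv,1) for i,uv in o])
tri(("side",(303,235.5)),("scene",(252.5,248.7)))
E
python3 -m pendant '[[0,0,0,0,0,0,1]]'
```

```text
side [300.9225 242.7998] [301.1068 235.7447]
scene [255.0755 254.202 ] [254.5799 247.9692]
[ 0.5736 -0.1102  0.0971] [array([0.2, 0.4]), array([ 0.1, -0.4])]
t: 6.4
eef_pos: [0.5712, -0.1032, 0.0751]
tcp_rot: [[-0.999, 0.045, 0.0], [0.045, 0.999, 0.0], [-0.0, 0.0, -1.0]]
ft_force: [-0.5, -1.4, 0.7]
opening: 0.0005
```

```bash
for i in 1; do python3 -m pendant '[[0,0,0,0,0,0.0007,1],[0,0,0,0,0,0.0014,1],[0,0,0,0,0,0.002,1],[0,0,0,0,0,0.002,1]]'; done; python3 st.py; python3 -m pendant '[[0,0,0,0,0,0.0007,1],[0,0,0,0,0,0.0014,1],[0,0,0,0,0,0.002,1],[0,0,0,0,0,0.002,1]]'
```

```text
t: 6.73
eef_pos: [0.5711, -0.1032, 0.0731]
tcp_rot: [[-0.999, 0.045, 0.0], [0.045, 0.999, 0.0], [-0.0, 0.0, -1.0]]
ft_force: [-0.1, 0.1, 0.3]
opening: 0.0005
6.73 [ 0.5711 -0.1032  0.0731] F [-0.1289  0.0929  0.346 ] T [-0.0155  0.0988 -0.0041] op 0.0005
t: 7.07
eef_pos: [0.5712, -0.1033, 0.0725]
tcp_rot: [[-0.999, 0.045, 0.001], [0.045, 0.999, -0.0], [-0.001, -0.0, -1.0]]
ft_force: [-2.4, 0.0, 5.4]
opening: 0.0004
```

```bash
python3 -m pendant '[[0,0,0,0,0.001,-0.02,0.3],[0,0,0,0,0.001,-0.03,0],[0,0,0,0,0.001,-0.03,0],[0,0,0,0,0.001,-0.03,0],[0,0,0,0,0.001,-0.015,0],[0,0,0,0,0.001,0,0],[0,0,0,0,0.001,0.0125,0],[0,0,0,0,0.001,0.0125,0.4],[0,0,0,0,0.001,0.0125,0.8],[0,0,0,0,0.001,0.0125,1],[0,0,0,0,0.001,0.0125,1],[0,0,0,0,0.001,0.0125,1]]' 20; python3 st.py
```

```text
t: 8.07
eef_pos: [0.5719, -0.1025, 0.0595]
tcp_rot: [[-0.999, 0.045, 0.002], [0.045, 0.999, -0.001], [-0.002, -0.001, -1.0]]
ft_force: [-0.9, -0.1, -0.3]
opening: 0.0198
8.07 [ 0.5719 -0.1025  0.0595] F [-0.8793 -0.0767 -0.2793] T [-0.0886 -0.0437  0.0166] op 0.0198
```

```bash
python3 -m pendant '[[0,0,0,0,0.003,0,1],[0,0,0,0,0.007,0,1],[0,0,0,0,0.011,0,1],[0,0,0,0,0.015,0,1],[0,0,0,0,0.019,0,1],[0,0,0,0,0.023,0,1],[0,0,0,0,0.027,0,1],[0,0,0,0,0.031,0,1],[0,0,0,0,0.035,0,1],[0,0,0,0,0.039,0,1],[0,0,0,0,0.043,0,1],[0,0,0,0,0.047,0,1]]'; python3 st.py
```

```text
t: 9.07
eef_pos: [0.5738, -0.056, 0.0594]
tcp_rot: [[-0.999, 0.045, 0.002], [0.045, 0.999, -0.002], [-0.002, -0.002, -1.0]]
ft_force: [0.7, -2.1, -0.1]
opening: 0.0196
9.07 [ 0.5738 -0.056   0.0594] F [ 0.7076 -2.1144 -0.0916] T [-0.1697 -0.1351 -0.0215] op 0.0196
```

```bash
python3 -m pendant '[[0,0,0,0,0.002,0,1],[0,0,0,0,0.004,0,1],[0,0,0,0,0.006,0,1],[0,0,0,0,0.006,0,1]]'; python3 st.py
```

```text
t: 9.4
eef_pos: [0.574, -0.0494, 0.0592]
tcp_rot: [[-0.999, 0.045, 0.001], [0.045, 0.999, -0.001], [-0.001, -0.001, -1.0]]
ft_force: [-0.6, -4.4, 6.0]
opening: 0.0199
9.4 [ 0.574  -0.0494  0.0592] F [-0.6055 -4.3863  5.987 ] T [-0.9247 -0.0001 -0.0453] op 0.0199
```

```bash
python3 -m pendant '[[0,0,0,0,0.001,0,1],[0,0,0,0,0.002,0,1],[0,0,0,0,0.003,0,1],[0,0,0,0,0.003,0,1]]'; python3 st.py
python3 - <<'E'
from h import *
p=wcam(); np.savez("w4.npz",W=p["W"],mtx=p["mtx"]); cv2.imwrite("pics/w4.png",p["frame"])
E
```

```text
t: 9.73
eef_pos: [0.5741, -0.0473, 0.0593]
tcp_rot: [[-0.999, 0.045, 0.001], [0.045, 0.999, -0.002], [-0.001, -0.002, -1.0]]
ft_force: [-0.5, -7.1, 6.4]
opening: 0.0196
9.73 [ 0.5741 -0.0473  0.0593] F [-0.4929 -7.0878  6.4035] T [-1.2074 -0.0108  0.0199] op 0.0196
```

View pics/w4.png

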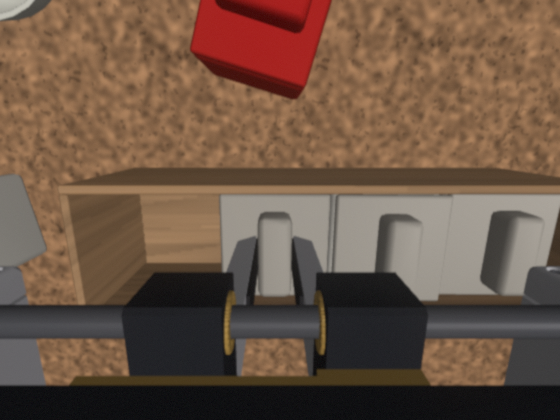

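```bash
python3 -m pendant '[[0,0,0,0,0.001,0,1],[0,0,0,0,0.002,0,1],[0,0,0,0,0.002,0,1]]'; python3 st.py; python3 -m pendant '[[0,0,0,0,0.001,0,1],[0,0,0,0,0.002,0,1],[0,0,0,0,0.002,0,1]]'; python3 st.py
```

```text
t: 10.03
eef_pos: [0.5742, -0.0472, 0.0593]
tcp_rot: [[-0.999, 0.046, 0.001], [0.046, 0.999, -0.006], [-0.001, -0.006, -1.0]]
ft_force: [0.2, -10.5, 5.0]
opening: 0.0201
10.03 [ 0.5742 -0.0472  0.0593] F [  0.1714 -10.4865   5.045 ] T [-1.9537  0.079   0.0119] op 0.0201
t: 10.28
eef_pos: [0.5743, -0.0472, 0.0594]
tcp_rot: [[-0.999, 0.046, 0.001], [0.046, 0.999, -0.009], [-0.002, -0.009, -1.0]]
ft_force: [0.5, -13.1, 4.5]
opening: 0.02
10.28 [ 0.5743 -0.0472  0.0594] F [  0.5498 -13.1044   4.4824] T [-2.7149  0.0967  0.0245] op 0.02
```

```bash
python3 -m pendant '[[0,0,0,0,-0.0035,0,1],[0,0,0,0,-0.0035,0,0.5],[0,0,0,0,-0.0035,0,0],[0,0,0,0,-0.0035,0,0],[0,0,0,0,-0.0035,-0.02,0],[0,0,0,0,-0.0035,-0.04,0],[0,0,0,0,-0.02,-0.08,0],[0,0,0,0,-0.05,-0.1,0],[0,0,0,0,-0.055,-0.1,0],[0,0,0,0,-0.055,-0.1,0]]'; python3 st.py
python3 - <<'E'
from h import *
p=wcam(); np.savez("w5.npz",W=p["W"],mtx=p["mtx"]); cv2.imwrite("pics/w5.png",p["frame"])
E
```

```text
t: 11.12
eef_pos: [0.5718, -0.0974, 0.159]
tcp_rot: [[-0.999, 0.046, 0.002], [0.046, 0.999, 0.001], [-0.001, 0.001, -1.0]]
ft_force: [-0.5, 1.3, 0.6]
opening: 0.0469
11.12 [ 0.5718 -0.0974  0.159 ] F [-0.5495  1.25    0.5685] T [ 0.0189  0.0206 -0.0832] op 0.0469
```

View pics/w5.png

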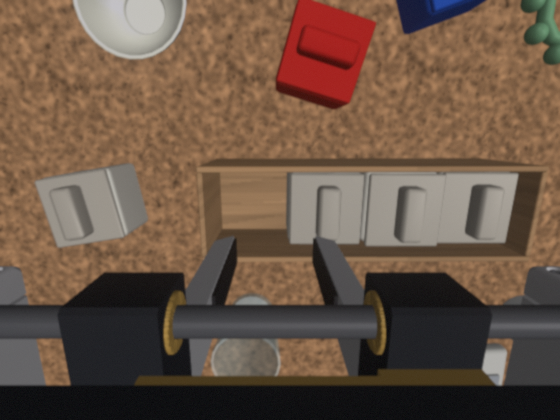

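Run:
```python
import cv2
f=cv2.imread("pics/w5.png"); cv2.imwrite("pics/w5a.png",cv2.resize(f[150:265,190:380],None,fx=4,fy=4,interpolation=cv2.INTER_CUBIC))
cv2.imwrite("pics/w5b.png",cv2.resize(f[150:265,370:560],None,fx=4,fy=4,interpolation=cv2.INTER_CUBIC))
cv2.imwrite("pics/w5d.png",cv2.resize(f[150:260,25:160],None,fx=5,fy=5,interpolation=cv2.INTER_CUBIC))
```

```text
(no output)
```

View pics/w5a.png

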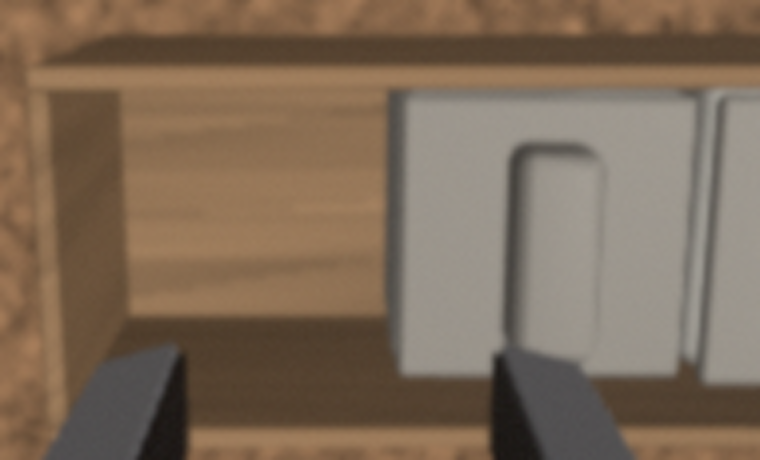

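View pics/w5b.png

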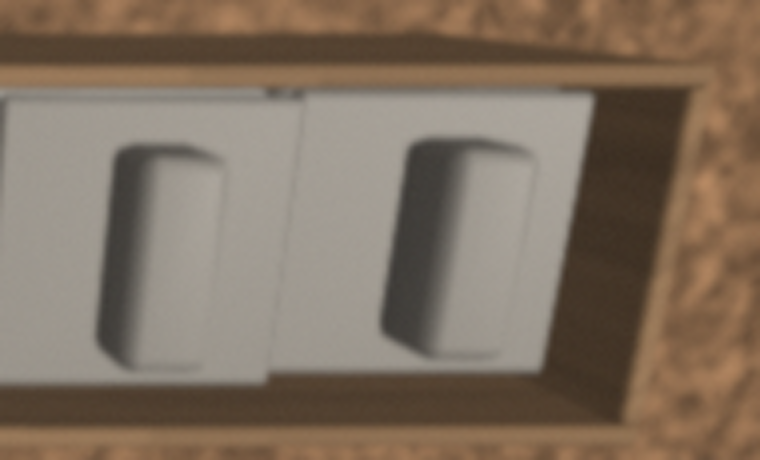

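View pics/w5d.png

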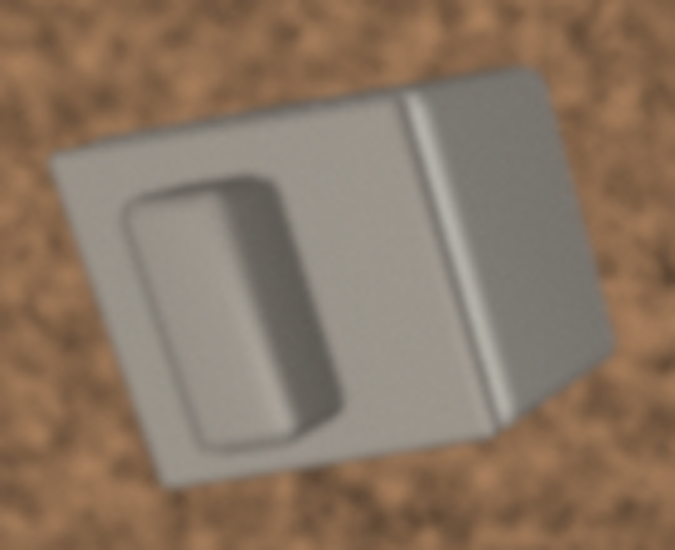

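Run:
```python
from h import *
p=dict(np.load("w5.npz")); K=lambda o,k:(lambda u,v:(o[0]+(u+.5)/k-.5,o[1]+(v+.5)/k-.5))
a=K((190,150),4);b=K((370,150),4);d=K((25,150),5)
c=np.array([.576,-.0125]);t=np.array([np.cos(np.radians(87.5)),np.sin(np.radians(87.5))])
def ty(X): r=X[:2]-c; return np.round([r@[t[1],-t[0]],r@t],4)
q=lambda n,uv,z: print(n,z,onz(p,uv,z)[:2],"tray",ty(onz(p,uv,z)))
q("rim nRi",a(48,86),.095);q("rim nLi",b(693,88),.095);q("fLi",b(622,422),.095)
q("fi",a(200,426),.095)
for z in(.071,.08):q("L plate left near",b(595,95),z);q("L plate left far",b(545,371),z)
q("R plate right near",a(405,97),.071);q("R plate right far",a(402,374),.071);q("R plate left",a(690,97),.071)
q("R body right",a(390,97),.065);q("floor Rwall far",a(122,316),.005);q("floor Rwall near",a(120,92),.005);q("R foot",a(387,312),.008)
for z in(.092,.1): q("R bar",a(552,255),z);q("M bar",b(165,260),z);q("L bar",b(480,253),z)
for n,uv in dict(tl=(52,158),tr=(400,98),br=(492,435),bl=(168,488)).items(): print(n,onz(p,d(*uv),.066)[:2])
for n,uv in dict(bt=(172,203),bb=(245,445)).items(): print(n,onz(p,d(*uv),.087)[:2])
```

```text
rim nRi 0.095 [ 0.5295 -0.157 ] tray [-0.0401 -0.1464]
rim nLi 0.095 [0.5432 0.1346] tray [-0.0392  0.1456]
fLi 0.095 [0.6196 0.1311] tray [0.0373 0.1453]
fi 0.095 [ 0.6084 -0.1303] tray [ 0.0375 -0.1163]
L plate left near 0.071 [0.5476 0.1329] tray [-0.0347  0.144 ]
L plate left far 0.071 [0.6158 0.1305] tray [0.0335 0.1446]
L plate left near 0.08 [0.5462 0.1257] tray [-0.0358  0.1368]
L plate left far 0.08 [0.6123 0.1235] tray [0.0303 0.1374]
R plate right near 0.071 [ 0.5384 -0.0798] tray [-0.0347 -0.0689]
R plate right far 0.071 [ 0.6068 -0.0827] tray [ 0.0338 -0.0688]
R plate left 0.071 [ 0.5414 -0.0132] tray [-0.0345 -0.0023]
R body right 0.065 [ 0.539  -0.0831] tray [-0.0339 -0.0721]
floor Rwall far 0.005 [ 0.6086 -0.1634] tray [ 0.0391 -0.1493]
floor Rwall near 0.005 [ 0.5416 -0.1581] tray [-0.0281 -0.1469]
R foot 0.008 [ 0.6101 -0.084 ] tray [ 0.0371 -0.0699]
R bar 0.092 [ 0.5725 -0.0492] tray [-0.0019 -0.0368]
M bar 0.092 [0.5771 0.0253] tray [-0.0006  0.0378]
L bar 0.092 [0.5787 0.0957] tray [-0.002   0.1082]
R bar 0.1 [ 0.5704 -0.0505] tray [-0.0039 -0.0382]
M bar 0.1 [0.5748 0.0217] tray [-0.0027  0.0341]
L bar 0.1 [0.5764 0.09  ] tray [-0.0041  0.1024]
tl [ 0.5349 -0.3236]
tr [ 0.5265 -0.2554]
br [ 0.594 -0.249]
bl [ 0.6021 -0.3159]
bt [ 0.5415 -0.2877]
bb [ 0.5872 -0.2839]
```

```bash
python3 -c "
from h import *
print(delta([.5643,-.2858,.052],96))"
python3 -m pendant '[[0,0,-0.03,0,-0.03,0,0],[0,0,-0.06,0,-0.06,0,0],[0,0,-0.09,0,-0.09,0,0],[0,0,-0.12,0,-0.12,0,0],[0,0,-0.15,0,-0.15,0.01,0],[0,0,-0.15,0,-0.18,0.03,0],[0,0,-0.15,0,-0.188,0.05,0],[0,0,-0.15,0,-0.188,0.05,0],[0,0,-0.15,0,-0.188,0.05,0]]'; python3 -c "
from h import *
print(delta([.5643,-.2858,.052],96))
p=wcam(); np.savez('w6.npz',W=p['W'],mtx=p['mtx']); cv2.imwrite('pics/w6.png',p['frame'])"
```

```text
[ 0.0028 -0.0019 -0.15   -0.0023 -0.19    0.1046]
t: 11.92
eef_pos: [0.5612, -0.2823, 0.1041]
tcp_rot: [[-0.994, -0.105, -0.007], [-0.105, 0.994, 0.006], [0.006, 0.007, -1.0]]
ft_force: [0.2, -0.3, 0.3]
opening: 0.0471
[ 0.0069 -0.006   0.0009 -0.003  -0.0041  0.0521]
```

View pics/w6.png

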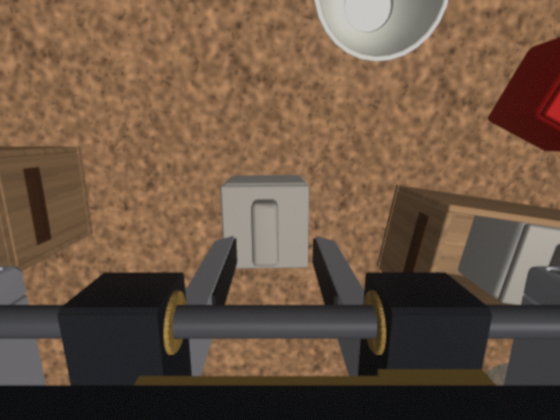

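```bash
python3 -c "
from h import *
p=dict(np.load('w6.npz'));print(onz(p,(265,233),.087)); print(onz(p,(223,184),.066),onz(p,(306,185),.066),onz(p,(225,268),.066),onz(p,(307,266),.066)); print(delta([.5643,-.2858,.052],96))"
```

```text
[ 0.5624 -0.2886  0.087 ]
[ 0.5328 -0.3248  0.066 ] [ 0.5268 -0.2604  0.066 ] [ 0.6029 -0.3184  0.066 ] [ 0.5941 -0.2508  0.066 ]
[ 0.004  -0.0027  0.0019 -0.0016 -0.0036  0.0545]
```

```bash
python3 -m pendant '[[0,0,0,-0.001,-0.0045,0.01,0],[0,0,0,-0.001,-0.0045,0.025,0],[0,0,0,-0.001,-0.0045,0.04,0],[0,0,0,-0.001,-0.0045,0.052,0],[0,0,0,-0.001,-0.0045,0.054,0],[0,0,0,-0.001,-0.0045,0.054,0.4],[0,0,0,-0.001,-0.0045,0.054,0.8],[0,0,0,-0.001,-0.0045,0.054,1],[0,0,0,-0.001,-0.0045,0.054,1],[0,0,0,-0.001,-0.0045,0.054,1],[0,0,0,-0.001,-0.0045,0.054,1]]' 25; python3 st.py
```

```text
t: 12.88
eef_pos: [0.5651, -0.2896, 0.0556]
tcp_rot: [[-0.994, -0.105, 0.002], [-0.105, 0.994, -0.001], [-0.002, -0.001, -1.0]]
ft_force: [0.3, 1.1, 1.8]
opening: 0.0199
12.88 [ 0.5651 -0.2896  0.0556] F [0.2906 1.0665 1.8393] T [ 0.1043 -0.0023  0.0042] op 0.0199
```

```bash
python3 -m pendant '[[0,0,0,0,0,0,1],[0,0,0,0,0,-0.005,1],[0,0,0,0,0,-0.02,1],[0,0,0,0,0,-0.04,1],[0,0,0,0,0,-0.06,1],[0,0,0,0,0,-0.08,1],[0,0,0,0,0,-0.1,1],[0,0,0,0,0,-0.11,1],[0,0,0,0,0,-0.12,1],[0,0,0,0,0,-0.12,1],[0,0,0,0,0,-0.12,1]]' 25; python3 st.py; python3 -c "
from h import *
print(delta([.5705,-.1212,.175],87.5))"
```

```text
t: 13.8
eef_pos: [0.5643, -0.2894, 0.1739]
tcp_rot: [[-0.994, -0.105, -0.001], [-0.105, 0.994, 0.0], [0.0, 0.0, -1.0]]
ft_force: [-0.1, 0.0, -2.8]
opening: 0.0196
13.8 [ 0.5643 -0.2894  0.1739] F [-0.0873  0.0255 -2.8396] T [ 0.0784  0.0083 -0.0112] op 0.0196
[ 0.0003 -0.0005  0.1487 -0.0238  0.1666 -0.001 ]
```

```bash
python3 -m pendant '[[0,0,0.015,-0.003,0.01,0,1],[0,0,0.03,-0.006,0.03,0,1],[0,0,0.05,-0.009,0.05,0,1],[0,0,0.07,-0.012,0.075,0,1],[0,0,0.09,-0.016,0.1,0,1],[0,0,0.11,-0.02,0.125,0,1],[0,0,0.13,-0.023,0.145,0,1],[0,0,0.149,-0.0245,0.16,0,1],[0,0,0.149,-0.0245,0.1665,0,1],[0,0,0.149,-0.0245,0.1665,0,1],[0,0,0.149,-0.0245,0.1665,0,1]]'; python3 st.py; python3 -c "
from h import *
print(delta([.5712,-.1214,.1739],87.5))
p=wcam(); np.savez('w7.npz',W=p['W'],mtx=p['mtx']); cv2.imwrite('pics/w7.png',p['frame'])
p=wcam('side');cv2.imwrite('pics/side2.png',cv2.resize(p['frame'][150:330,220:400],None,fx=3.3,fy=3.3,interpolation=cv2.INTER_CUBIC))"
```

```text
t: 14.72
eef_pos: [0.5708, -0.1215, 0.1734]
tcp_rot: [[-0.999, 0.043, -0.002], [0.043, 0.999, -0.0], [0.002, -0.0, -1.0]]
ft_force: [0.5, 0.3, -1.9]
opening: 0.0196
14.72 [ 0.5708 -0.1215  0.1734] F [ 0.536   0.3298 -1.8886] T [ 0.0371 -0.011  -0.0144] op 0.0196
[-0.0002 -0.0017  0.0004 -0.0004  0.0001 -0.0005]
```

View pics/w7.png

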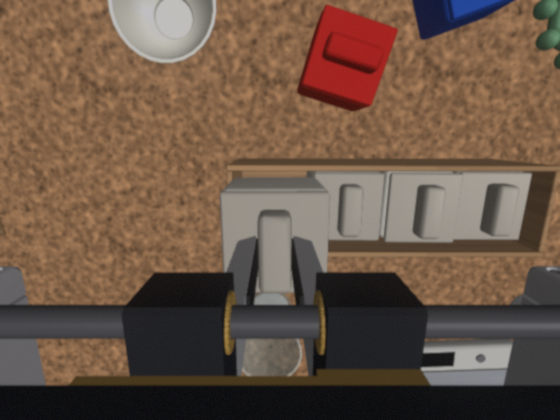

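View pics/side2.png

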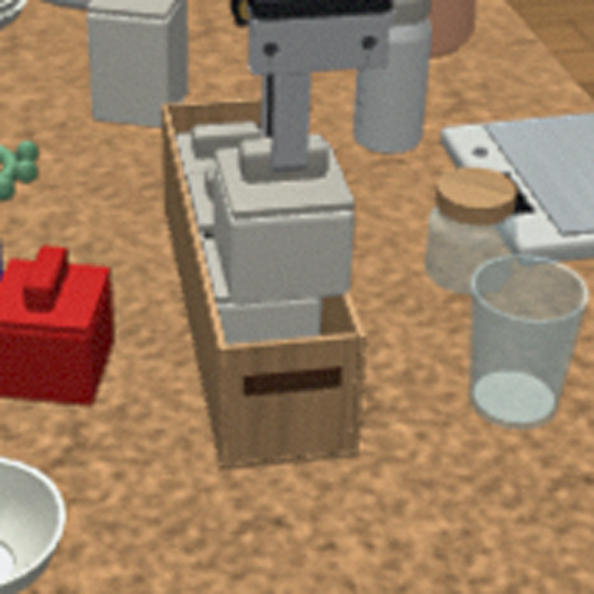

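```bash
python3 -c "
from h import *
p=dict(np.load('w7.npz'))
c=np.array([.576,-.0125]);t=np.array([np.cos(np.radians(87.5)),np.sin(np.radians(87.5))])
def ty(X): r=X[:2]-c; return np.round([r@[t[1],-t[0]],r@t],4)
for uv,z in [((222.5,191),.184),((327.5,190.5),.184),((225,262),.184),((326,262),.184),((275,213),.205),((231,168),.095),((552,168),.095),((545,255),.095),((309,174),.071),((316,243),.071)]: X=onz(p,uv,z);print(uv,z,X[:2],ty(X))"
```

```text
(222.5, 191) 0.184 [ 0.5338 -0.1518] [-0.0361 -0.141 ]
(327.5, 190.5) 0.184 [ 0.5362 -0.0866] [-0.0365 -0.0758]
(225, 262) 0.184 [ 0.5811 -0.1541] [ 0.0113 -0.1412]
(326, 262) 0.184 [ 0.5839 -0.0876] [ 0.0112 -0.0747]
(275, 213) 0.205 [ 0.544  -0.1196] [-0.0273 -0.1084]
(231, 168) 0.095 [ 0.5284 -0.1582] [-0.0412 -0.1477]
(552, 168) 0.095 [0.5406 0.1303] [-0.0416  0.1411]
(545, 255) 0.095 [0.6245 0.138 ] [0.0419 0.1525]
(309, 174) 0.071 [ 0.5397 -0.0857] [-0.033  -0.0747]
(316, 243) 0.071 [ 0.6116 -0.0795] [ 0.0385 -0.0654]
```

```bash
python3 -m pendant '[[0,0,0,0,0,0.008,1],[0,0,0,0,0,0.016,1],[0,0,0,0,0,0.022,1],[0,0,0,0,0,0.027,1],[0,0,0,0,0,0.032,1],[0,0,0,0,0,0.036,1],[0,0,0,0,0,0.036,1]]'; python3 st.py;  python3 -m pendant '[[0,0,0,0,0,0.004,1],[0,0,0,0,0,0.008,1],[0,0,0,0,0,0.012,1],[0,0,0,0,0,0.016,1],[0,0,0,0,0,0.02,1],[0,0,0,0,0,0.02,1]]'; python3 st.py
```

```text
t: 15.4
eef_pos: [0.5706, -0.1211, 0.137]
tcp_rot: [[-0.999, 0.044, -0.002], [0.044, 0.999, 0.001], [0.002, 0.001, -1.0]]
ft_force: [0.5, 0.3, -2.1]
opening: 0.0197
15.4 [ 0.5706 -0.1211  0.137 ] F [ 0.5286  0.3352 -2.1272] T [ 0.0506 -0.0153  0.0636] op 0.0197
t: 15.9
eef_pos: [0.5706, -0.121, 0.1172]
tcp_rot: [[-0.999, 0.044, -0.002], [0.044, 0.999, 0.001], [0.002, 0.001, -1.0]]
ft_force: [-0.8, -0.1, -1.6]
opening: 0.02
15.9 [ 0.5706 -0.121   0.1172] F [-0.7558 -0.1264 -1.6427] T [-0.0264  0.0115  0.0311] op 0.02
```

Free so far, with the pot's underside at about 0.062. I'll continue down in small steps, checking force at each one.

```bash
python3 -m pendant '[[0,0,0,0,0,0.004,1],[0,0,0,0,0,0.008,1],[0,0,0,0,0,0.012,1],[0,0,0,0,0,0.016,1],[0,0,0,0,0,0.02,1],[0,0,0,0,0,0.02,1]]'; python3 st.py;  python3 -m pendant '[[0,0,0,0,0,0.004,1],[0,0,0,0,0,0.008,1],[0,0,0,0,0,0.012,1],[0,0,0,0,0,0.016,1],[0,0,0,0,0,0.02,1],[0,0,0,0,0,0.02,1]]'; python3 st.py
```

```text
t: 16.4
eef_pos: [0.5706, -0.121, 0.0971]
tcp_rot: [[-0.999, 0.044, -0.002], [0.044, 0.999, 0.001], [0.002, 0.001, -1.0]]
ft_force: [-0.1, 0.0, -1.4]
opening: 0.0195
16.4 [ 0.5706 -0.121   0.0971] F [-0.1021  0.0311 -1.3735] T [-0.011   0.039  -0.0722] op 0.0195
t: 16.9
eef_pos: [0.5706, -0.121, 0.0771]
tcp_rot: [[-0.999, 0.044, -0.002], [0.044, 0.999, 0.001], [0.002, 0.001, -1.0]]
ft_force: [1.0, -0.8, -1.8]
opening: 0.0199
16.9 [ 0.5706 -0.121   0.0771] F [ 0.9779 -0.7534 -1.8261] T [-0.0246  0.0457  0.0127] op 0.0199
```

```bash
python3 -m pendant '[[0,0,0,0,0,0.004,1],[0,0,0,0,0,0.008,1],[0,0,0,0,0,0.012,1],[0,0,0,0,0,0.014,1],[0,0,0,0,0,0.014,1]]'; python3 st.py;  python3 -m pendant '[[0,0,0,0,0,0.001,1],[0,0,0,0,0,0.002,1],[0,0,0,0,0,0.003,1],[0,0,0,0,0,0.003,1]]'; python3 st.py
```

```text
t: 17.32
eef_pos: [0.5708, -0.1211, 0.0636]
tcp_rot: [[-0.999, 0.044, -0.001], [0.044, 0.999, 0.001], [0.001, 0.0, -1.0]]
ft_force: [-0.3, 0.1, -1.4]
opening: 0.0197
17.32 [ 0.5708 -0.1211  0.0636] F [-0.2586  0.0529 -1.412 ] T [0.0045 0.0204 0.0092] op 0.0197
t: 17.65
eef_pos: [0.5713, -0.1212, 0.0614]
tcp_rot: [[-0.999, 0.044, -0.0], [0.044, 0.999, 0.0], [0.0, 0.0, -1.0]]
ft_force: [0.6, 0.3, -2.0]
opening: 0.0198
17.65 [ 0.5713 -0.1212  0.0614] F [ 0.635   0.3315 -1.9783] T [0.0576 0.0711 0.0086] op 0.0198
```

```bash
python3 -m pendant '[[0,0,0,0,0,0.001,1],[0,0,0,0,0,0.002,1],[0,0,0,0,0,0.002,1]]'; python3 st.py;  python3 -m pendant '[[0,0,0,0,0,0.001,1],[0,0,0,0,0,0.002,1],[0,0,0,0,0,0.002,1]]'; python3 st.py
```

```text
t: 17.9
eef_pos: [0.5716, -0.1211, 0.0606]
tcp_rot: [[-0.999, 0.044, 0.001], [0.044, 0.999, 0.0], [-0.001, 0.0, -1.0]]
ft_force: [-1.6, 1.5, 2.0]
opening: 0.0199
17.9 [ 0.5716 -0.1211  0.0606] F [-1.5887  1.5493  2.0399] T [0.243  0.336  0.0102] op 0.0199
t: 18.15
eef_pos: [0.5717, -0.121, 0.0605]
tcp_rot: [[-0.999, 0.044, 0.002], [0.044, 0.999, -0.0], [-0.002, 0.0, -1.0]]
ft_force: [-5.0, 2.0, 10.5]
opening: 0.0197
18.15 [ 0.5717 -0.121   0.0605] F [-4.9931  2.0166 10.543 ] T [ 0.4528  0.9203 -0.0459] op 0.0197
```

```bash
python3 -m pendant '[[0,0,0,0,0,-0.003,1],[0,0,0,0,0,-0.003,0.6],[0,0,0,0,0,-0.003,0.35],[0,0,0,0,0,-0.003,0.35],[0,0,0,0,0,-0.003,0.35],[0,0,0,0,0,-0.01,0.35],[0,0,0,0,0,-0.02,0.35],[0,0,0,0,0,-0.035,0.35],[0,0,0,0,0,-0.06,0.35],[0,0,0,0,0,-0.09,0.5],[0,0,0,0,0,-0.09,0.8],[0,0,0,0,0,-0.09,1]]'; python3 st.py; python3 -c "
from h import *
p=wcam(); np.savez('w8.npz',W=p['W'],mtx=p['mtx']); cv2.imwrite('pics/w8.png',p['frame'])
p=wcam('side');cv2.imwrite('pics/side3.png',cv2.resize(p['frame'][150:330,220:400],None,fx=3.3,fy=3.3,interpolation=cv2.INTER_CUBIC))"
```

```text
t: 19.15
eef_pos: [0.5732, -0.1219, 0.1513]
tcp_rot: [[-0.999, 0.044, 0.007], [0.044, 0.999, -0.002], [-0.007, -0.002, -1.0]]
ft_force: [-0.8, 0.6, -0.6]
opening: 0.0144
19.15 [ 0.5732 -0.1219  0.1513] F [-0.8239  0.6482 -0.628 ] T [ 0.0488 -0.0125  0.0213] op 0.0144
```

View pics/w8.png

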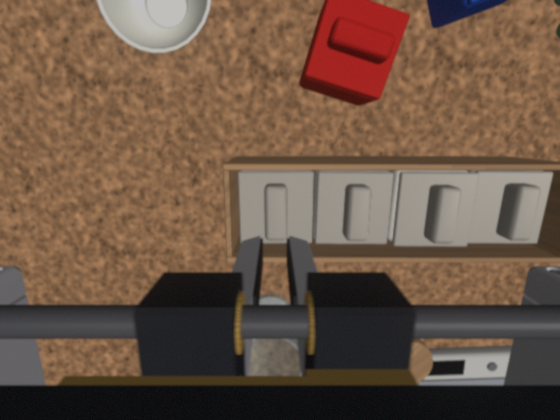

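View pics/side3.png

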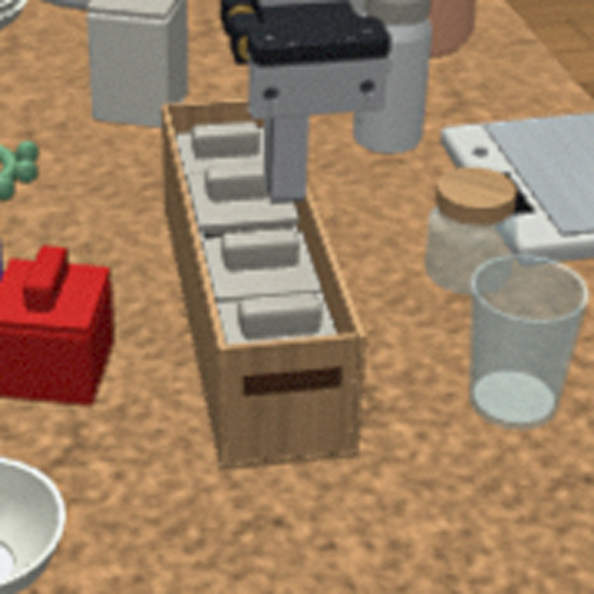

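```bash
python3 -m pendant '[[0,0,0,0,0,0.02,1],[0,0,0,0,0,0.04,1],[0,0,0,0,0,0.06,1],[0,0,0,0,0,0.072,1],[0,0,0,0,0,0.075,1],[0,0,0,0,0,0.075,1]]' 25; python3 st.py
```

```text
t: 19.75
eef_pos: [0.57, -0.1207, 0.0726]
tcp_rot: [[-0.999, 0.044, -0.003], [0.044, 0.999, 0.001], [0.003, 0.001, -1.0]]
ft_force: [-3.6, 0.7, 6.0]
opening: 0.0007
19.75 [ 0.57   -0.1207  0.0726] F [-3.6314  0.6551  6.0397] T [ 0.2624  0.682  -0.069 ] op 0.0007
```

```bash
python3 -m pendant '[[0,0,0,0,0,-0.012,1],[0,0,0,0,-0.015,-0.025,1],[0,0,0,0,-0.035,-0.025,1],[0,0,0,0,-0.055,-0.025,1],[0,0,0,0,-0.066,-0.025,1],[0,0,0,0,-0.066,-0.02,1],[0,0,0,0,-0.066,-0.012,1],[0,0,0,0,-0.066,-0.008,1],[0,0,0,0,-0.066,-0.0065,1],[0,0,0,0,-0.066,-0.0065,1],[0,0,0,0,-0.066,-0.0065,1]]'; python3 st.py; python3 -c "
from h import *
print(delta([.5684,-.1873,.0773],87.5),delta([.5836,.1623,.0773],87.5))"
```

```text
t: 20.67
eef_pos: [0.5684, -0.1863, 0.0786]
tcp_rot: [[-0.999, 0.043, -0.001], [0.043, 0.999, 0.0], [0.001, 0.0, -1.0]]
ft_force: [0.8, -0.4, 0.1]
opening: 0.0006
20.67 [ 0.5684 -0.1863  0.0786] F [ 0.7766 -0.3763  0.076 ] T [0.0739 0.0161 0.0225] op 0.0006
[ 0.0005 -0.0006  0.0009 -0.0001 -0.001   0.0013] [ 0.0005 -0.0006  0.0009 -0.0003  0.349   0.0015]
```

```bash
python3 -m pendant '[[0,0,0.001,0,0.0,0.0013,1],[0,0,0.001,0,0.005,0.0013,1],[0,0,0.001,0,0.012,0.0013,1],[0,0,0.001,0,0.02,0.0013,1],[0,0,0.001,0,0.028,0.0013,1],[0,0,0.001,0,0.036,0.0013,1],[0,0,0.001,0,0.042,0.0013,1],[0,0,0.001,0,0.047,0.0013,1],[0,0,0.001,0,0.052,0.0013,1]]'; python3 st.py
python3 -m pendant '[[0,0,0,0,0.007,0,1],[0,0,0,0,0.014,0,1],[0,0,0,0,0.021,0,1],[0,0,0,0,0.028,0,1],[0,0,0,0,0.035,0,1],[0,0,0,0,0.042,0,1],[0,0,0,0,0.049,0,1],[0,0,0,0,0.056,0,1],[0,0,0,0,0.062,0,1],[0,0,0,0,0.067,0,1],[0,0,0,0,0.072,0,1],[0,0,0,0,0.077,0,1]]'; python3 st.py
```

```text
t: 21.42
eef_pos: [0.5707, -0.1345, 0.0777]
tcp_rot: [[-0.999, 0.044, 0.0], [0.044, 0.999, -0.0], [-0.0, -0.0, -1.0]]
ft_force: [0.5, -0.4, -0.7]
opening: 0.0004
21.42 [ 0.5707 -0.1345  0.0777] F [ 0.5419 -0.379  -0.654 ] T [ 0.0021 -0.0012  0.025 ] op 0.0004
t: 22.42
eef_pos: [0.5742, -0.0579, 0.0777]
tcp_rot: [[-0.999, 0.045, 0.0], [0.045, 0.999, 0.0], [-0.0, 0.0, -1.0]]
ft_force: [0.1, 1.5, 0.6]
opening: 0.0006
22.42 [ 0.5742 -0.0579  0.0777] F [0.1209 1.5087 0.5507] T [0.0439 0.0255 0.0181] op 0.0006
```

```bash
python3 -m pendant '[[0,0,0,0,0.007,0.0005,1],[0,0,0,0,0.014,0.0005,1],[0,0,0,0,0.021,0.0005,1],[0,0,0,0,0.028,0.0005,1],[0,0,0,0,0.035,0.0005,1],[0,0,0,0,0.042,0.0005,1],[0,0,0,0,0.048,0.0005,1],[0,0,0,0,0.052,0.0005,1],[0,0,0,0,0.054,0.0005,1]]'; python3 st.py
python3 -m pendant '[[0,0,0,0,0.002,0,1],[0,0,0,0,0.004,0,1],[0,0,0,0,0.006,0,1],[0,0,0,0,0.008,0,1]]'; python3 st.py
```

```text
t: 23.17
eef_pos: [0.5766, -0.0036, 0.0772]
tcp_rot: [[-0.999, 0.044, 0.0], [0.044, 0.999, 0.0], [-0.0, 0.0, -1.0]]
ft_force: [-0.1, -0.4, -0.0]
opening: 0.0003
23.17 [ 0.5766 -0.0036  0.0772] F [-0.1095 -0.4352 -0.0001] T [ 0.0224 -0.0096 -0.0188] op 0.0003
t: 23.5
eef_pos: [0.5769, 0.0035, 0.0772]
tcp_rot: [[-0.999, 0.045, 0.0], [0.045, 0.999, -0.0], [-0.0, -0.0, -1.0]]
ft_force: [0.8, -0.4, 0.2]
opening: 0.0006
23.5 [0.5769 0.0035 0.0772] F [ 0.7806 -0.3666  0.2028] T [0.019  0.0134 0.0035] op 0.0006
```

```bash
python3 -m pendant '[[0,0,0,0,0.002,0,1],[0,0,0,0,0.004,0,1],[0,0,0,0,0.006,0,1]]'; python3 st.py
```

```text
t: 23.75
eef_pos: [0.5773, 0.0089, 0.0773]
tcp_rot: [[-0.999, 0.045, 0.0], [0.045, 0.999, -0.002], [-0.0, -0.002, -1.0]]
ft_force: [-0.0, -4.0, 1.3]
opening: 0.0003
23.75 [0.5773 0.0089 0.0773] F [-0.047  -3.9578  1.3198] T [-0.7339 -0.0469 -0.03  ] op 0.0003
```

```bash
python3 -m pendant '[[0,0,0,0,-0.006,0,1],[0,0,0,0,-0.006,-0.02,1],[0,0,0,0,0.006,-0.02,1],[0,0,0,0,0.017,-0.02,1],[0,0,0,0,0.017,-0.02,1],[0,0,0,0,0.017,-0.014,1],[0,0,0,0,0.017,-0.01,1],[0,0,0,0,0.017,-0.007,1],[0,0,0,0,0.017,-0.005,1],[0,0,0,0,0.017,-0.005,1]]'; python3 st.py
```

```text
t: 24.58
eef_pos: [0.5774, 0.0264, 0.0811]
tcp_rot: [[-0.999, 0.045, -0.002], [0.045, 0.999, 0.0], [0.002, 0.0, -1.0]]
ft_force: [-0.3, 0.3, -0.3]
opening: 0.0005
24.58 [0.5774 0.0264 0.0811] F [-0.3181  0.2788 -0.3056] T [ 0.0463 -0.0301  0.0313] op 0.0005
```

```bash
python3 -m pendant '[[0,0,0,0,0,0.0015,1],[0,0,0,0,0,0.003,1],[0,0,0,0,0,0.0045,1],[0,0,0,0,0,0.006,1],[0,0,0,0,0,0.0075,1],[0,0,0,0,0,0.0085,1],[0,0,0,0,0,0.0085,1]]'; python3 st.py
```

```text
t: 25.17
eef_pos: [0.5782, 0.0264, 0.0755]
tcp_rot: [[-0.999, 0.045, 0.001], [0.045, 0.999, -0.0], [-0.001, -0.0, -1.0]]
ft_force: [-2.4, -0.2, 5.7]
opening: 0.0004
25.17 [0.5782 0.0264 0.0755] F [-2.3756 -0.1536  5.7325] T [ 0.0263  0.4735 -0.0158] op 0.0004
```

```bash
python3 -m pendant '[[0,0,0,0,0,0.0015,1],[0,0,0,0,0,0.003,1],[0,0,0,0,0,0.003,1],[0,0,0,0,0,0.003,1]]'; python3 st.py
```

```text
t: 25.5
eef_pos: [0.5782, 0.0264, 0.0725]
tcp_rot: [[-0.999, 0.045, 0.001], [0.045, 0.999, -0.0], [-0.001, -0.0, -1.0]]
ft_force: [-3.3, 0.1, 5.8]
opening: 0.0001
25.5 [0.5782 0.0264 0.0725] F [-3.2929  0.0849  5.8203] T [-0.0056  0.5447  0.0053] op 0.0001
```

```bash
python3 -m pendant '[[0,0,0,0,0,0.0015,1],[0,0,0,0,0,0.003,1],[0,0,0,0,0,0.003,1],[0,0,0,0,0,0.003,1]]'; python3 st.py
```

```text
t: 25.83
eef_pos: [0.5786, 0.0264, 0.0721]
tcp_rot: [[-0.999, 0.045, 0.003], [0.045, 0.999, -0.0], [-0.003, -0.0, -1.0]]
ft_force: [-5.8, 0.1, 14.2]
opening: 0.0004
25.83 [0.5786 0.0264 0.0721] F [-5.8275  0.0742 14.2103] T [ 0.0669  1.1759 -0.0177] op 0.0004
```

```bash
python3 -m pendant '[[0,0,0,0,0,-0.006,1],[0,0,0,0,0,-0.009,1],[0,0,0,0,0,-0.009,1],[0,0,0,0,0,-0.009,1]]'; python3 st.py
```

```text
t: 26.17
eef_pos: [0.578, 0.0266, 0.0764]
tcp_rot: [[-0.999, 0.045, 0.0], [0.045, 0.999, 0.0], [-0.0, 0.0, -1.0]]
ft_force: [0.1, 0.3, -0.8]
opening: 0.0006
26.17 [0.578  0.0266 0.0764] F [ 0.1124  0.262  -0.8163] T [ 0.0276 -0.0157 -0.0081] op 0.0006
```

```bash
python3 -m pendant '[[0,0,0,0,0.004,-0.0008,1],[0,0,0,0,0.01,-0.0008,1],[0,0,0,0,0.017,-0.0008,1],[0,0,0,0,0.024,-0.0008,1],[0,0,0,0,0.031,-0.0008,1],[0,0,0,0,0.038,-0.0008,1],[0,0,0,0,0.044,-0.0008,1],[0,0,0,0,0.047,-0.0008,1],[0,0,0,0,0.049,-0.0008,1],[0,0,0,0,0.051,-0.0008,1],[0,0,0,0,0.053,-0.0008,1]]'; python3 st.py
python3 -m pendant '[[0,0,0,0,0.002,0,1],[0,0,0,0,0.004,0,1],[0,0,0,0,0.005,0,1]]'; python3 st.py
```

```text
t: 27.08
eef_pos: [0.5803, 0.0796, 0.0775]
tcp_rot: [[-0.999, 0.045, 0.0], [0.045, 0.999, -0.0], [-0.0, -0.0, -1.0]]
ft_force: [0.6, 0.4, 0.2]
opening: 0.0006
27.08 [0.5803 0.0796 0.0775] F [0.5914 0.4022 0.2269] T [ 0.0123  0.0273 -0.0674] op 0.0006
t: 27.33
eef_pos: [0.5806, 0.0846, 0.0775]
tcp_rot: [[-0.999, 0.045, 0.0], [0.045, 0.999, 0.0], [-0.0, 0.0, -1.0]]
ft_force: [-0.1, 0.8, -0.9]
opening: 0.0005
27.33 [0.5806 0.0846 0.0775] F [-0.1338  0.8146 -0.8824] T [0.0397 0.0093 0.0353] op 0.0005
```

```bash
python3 -m pendant '[[0,0,0,0,0.002,0,1],[0,0,0,0,0.004,0,1],[0,0,0,0,0.007,0,1],[0,0,0,0,0.01,0,1]]'; python3 st.py; python3 -m pendant '[[0,0,0,0,0.005,0,1],[0,0,0,0,0.01,0,1],[0,0,0,0,0.015,0,1],[0,0,0,0,0.02,0,1],[0,0,0,0,0.025,0,1],[0,0,0,0,0.032,0,1],[0,0,0,0,0.04,0,1],[0,0,0,0,0.048,0,1],[0,0,0,0,0.056,0,1],[0,0,0,0,0.064,0,1],[0,0,0,0,0.07,0,1],[0,0,0,0,0.075,0,1]]'; python3 st.py
```

```text
t: 27.67
eef_pos: [0.581, 0.0948, 0.0775]
tcp_rot: [[-0.999, 0.045, 0.0], [0.045, 0.999, 0.0], [-0.0, 0.0, -1.0]]
ft_force: [-0.4, 1.1, 0.1]
opening: 0.0005
27.67 [0.581  0.0948 0.0775] F [-0.3503  1.1273  0.0712] T [ 0.0051 -0.0432  0.006 ] op 0.0005
t: 28.67
eef_pos: [0.5843, 0.1704, 0.0775]
tcp_rot: [[-0.999, 0.044, 0.0], [0.044, 0.999, 0.0], [-0.0, 0.0, -1.0]]
ft_force: [0.0, 0.4, -0.0]
opening: 0.0002
28.67 [0.5843 0.1704 0.0775] F [ 0.0105  0.4336 -0.0146] T [-0.0335 -0.0345  0.0412] op 0.0002
```

```bash
python3 -c "
from h import *
p=wcam('scene');cv2.imwrite('pics/scene2.png',cv2.resize(p['frame'][190:300,200:370],None,fx=4,fy=4,interpolation=cv2.INTER_CUBIC))
p=wcam('side');cv2.imwrite('pics/side4.png',cv2.resize(p['frame'][150:330,220:400],None,fx=3.3,fy=3.3,interpolation=cv2.INTER_CUBIC))"
```

```text
(no output)
```

View pics/scene2.png

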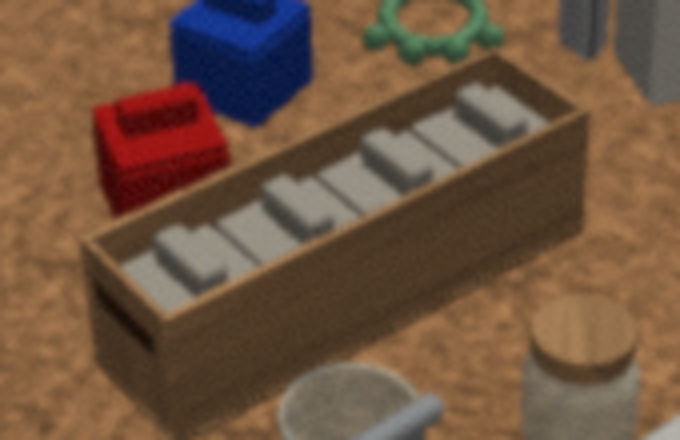

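View pics/side4.png

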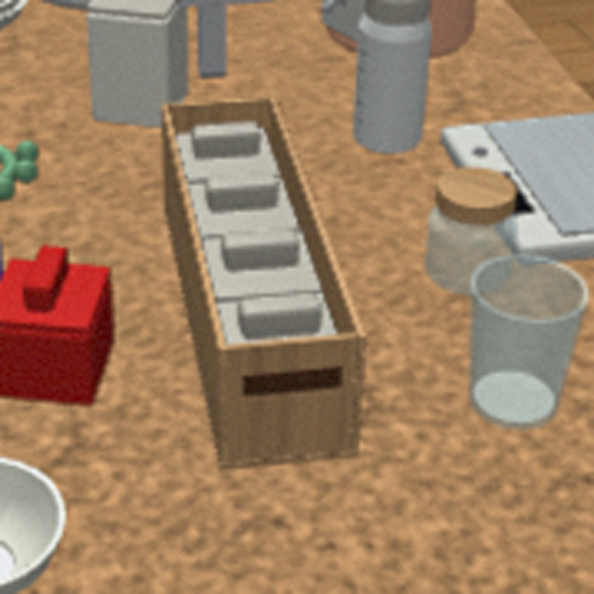

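The scene and side views show four level lids, evenly spaced, with nothing standing above the rim. Now the final pass, from left to right.

```bash
python3 -m pendant '[[0,0,0,0,0,0.0003,1],[0,0,0,0,-0.005,0.0003,1],[0,0,0,0,-0.012,0.0003,1],[0,0,0,0,-0.019,0.0003,1],[0,0,0,0,-0.026,0.0003,1],[0,0,0,0,-0.033,0.0003,1],[0,0,0,0,-0.04,0.0003,1],[0,0,0,0,-0.047,0.0003,1],[0,0,0,0,-0.053,0.0003,1],[0,0,0,0,-0.058,0.0003,1],[0,0,0,0,-0.063,0.0003,1],[0,0,0,0,-0.068,0.0003,1]]'; python3 st.py
```

```text
t: 29.77
eef_pos: [0.5813, 0.1011, 0.0772]
tcp_rot: [[-0.999, 0.045, 0.0], [0.045, 0.999, 0.0], [-0.0, 0.0, -1.0]]
ft_force: [0.8, -0.1, 1.4]
opening: 0.0007
29.77 [0.5813 0.1011 0.0772] F [ 0.7849 -0.0642  1.4228] T [-0.0132 -0.0754 -0.0076] op 0.0007
```

```bash
python3 -m pendant '[[0,0,0,0,-0.007,0,1],[0,0,0,0,-0.014,0,1],[0,0,0,0,-0.021,0,1],[0,0,0,0,-0.028,0,1],[0,0,0,0,-0.035,0,1],[0,0,0,0,-0.042,0,1],[0,0,0,0,-0.049,0,1],[0,0,0,0,-0.056,0,1],[0,0,0,0,-0.063,0,1],[0,0,0,0,-0.068,0,1],[0,0,0,0,-0.073,0,1]]'; python3 st.py
```

```text
t: 30.68
eef_pos: [0.578, 0.028, 0.0772]
tcp_rot: [[-0.999, 0.045, 0.0], [0.045, 0.999, 0.0], [-0.0, 0.0, -1.0]]
ft_force: [-0.4, -0.9, -0.3]
opening: 0.0005
30.68 [0.578  0.028  0.0772] F [-0.3519 -0.9276 -0.2722] T [ 0.033  -0.01    0.0517] op 0.0005
```

```bash
python3 -m pendant '[[0,0,0,0,-0.007,0,1],[0,0,0,0,-0.014,0,1],[0,0,0,0,-0.021,0,1],[0,0,0,0,-0.028,0,1],[0,0,0,0,-0.035,0,1],[0,0,0,0,-0.042,0,1],[0,0,0,0,-0.049,0,1],[0,0,0,0,-0.056,0,1],[0,0,0,0,-0.063,0,1],[0,0,0,0,-0.068,0,1],[0,0,0,0,-0.073,0,1]]'; python3 st.py
```

```text
t: 31.6
eef_pos: [0.5747, -0.0449, 0.0772]
tcp_rot: [[-0.999, 0.045, 0.0], [0.045, 0.999, 0.0], [-0.0, 0.0, -1.0]]
ft_force: [0.1, -0.2, 0.6]
opening: 0.0007
31.6 [ 0.5747 -0.0449  0.0772] F [ 0.1097 -0.216   0.5635] T [-0.0028  0.0075 -0.0071] op 0.0007
```

```bash
python3 -m pendant '[[0,0,0,0,-0.007,0,1],[0,0,0,0,-0.014,0,1],[0,0,0,0,-0.021,0,1],[0,0,0,0,-0.028,0,1],[0,0,0,0,-0.035,0,1],[0,0,0,0,-0.042,0,1],[0,0,0,0,-0.049,0,1],[0,0,0,0,-0.056,0,1],[0,0,0,0,-0.063,0,1],[0,0,0,0,-0.068,0,1],[0,0,0,0,-0.073,0,1]]'; python3 st.py
```

```text
t: 32.52
eef_pos: [0.5715, -0.1179, 0.0772]
tcp_rot: [[-0.999, 0.045, 0.0], [0.045, 0.999, 0.0], [-0.0, 0.0, -1.0]]
ft_force: [-0.2, -0.1, 0.4]
opening: 0.0005
32.52 [ 0.5715 -0.1179  0.0772] F [-0.2432 -0.051   0.441 ] T [-0.0262 -0.0195  0.0243] op 0.0005
```

```bash
python3 -m pendant '[[0,0,0,0,-0.007,0,1],[0,0,0,0,-0.014,0,1],[0,0,0,0,-0.021,0,1],[0,0,0,0,-0.028,0,1],[0,0,0,0,-0.035,0,1],[0,0,0,0,-0.042,0,1],[0,0,0,0,-0.049,0,1],[0,0,0,0,-0.056,0,1],[0,0,0,0,-0.063,0,1],[0,0,0,0,-0.068,0,1],[0,0,0,0,-0.073,0,1]]'; python3 st.py
```

```text
t: 33.43
eef_pos: [0.5682, -0.1908, 0.0772]
tcp_rot: [[-0.999, 0.045, 0.0], [0.045, 0.999, 0.0], [-0.0, 0.0, -1.0]]
ft_force: [0.7, 0.4, 0.2]
opening: 0.0002
33.43 [ 0.5682 -0.1908  0.0772] F [0.7368 0.4138 0.1825] T [0.0398 0.0336 0.0236] op 0.0002
```

```bash
python3 -m pendant '[[0,0,0,0,0,-0.02,1],[0,0,0,0,0,-0.05,1],[0,0,0,0.02,0,-0.08,1],[0,0,0,0.04,0,-0.11,1],[0,0,0,0.05,0,-0.13,1],[0,0,0,0.05,0,-0.13,1],[0,0,0,0.05,0,-0.13,1],[0,0,0,0.05,0,-0.13,1]]'; python3 st.py; python3 -c "
from h import *
p=wcam('scene');cv2.imwrite('pics/scene3.png',p['frame'])"
```

```text
t: 34.1
eef_pos: [0.5181, -0.1878, 0.2057]
tcp_rot: [[-0.999, 0.045, -0.001], [0.045, 0.999, 0.001], [0.001, 0.001, -1.0]]
ft_force: [0.0, 0.5, -0.1]
opening: 0.0004
34.1 [ 0.5181 -0.1878  0.2057] F [ 0.0024  0.4628 -0.093 ] T [ 0.0049  0.0012 -0.0344] op 0.0004
```

View pics/scene3.png

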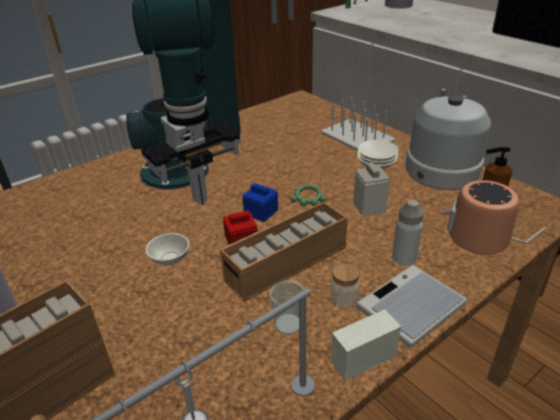

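The four canisters sit in the tray, around (285,247). Everything else is where it was in the first picture, and the arm is clear.

```bash
python3 -c "
from bench import ctrl
print(ctrl.sign_off())"
```

```text
the job is handed in; nothing more can be done
None
```

The job is done and handed in at about 34 s. All four canisters stand in the tray, and the last left-to-right pass met nothing.

- **Closing up:** I gripped the right-hand canister's bar and slid the row of three to the left wall. The force was about 4–7 N on the way and rose to 13 N once it was tight.
- **Setting in:** I lifted the loose canister from the robot's right by its bar and lowered it into the gap. It met no resistance until it reached the tray floor, and I released it once seated.
- **Checking:** The first pass, right to left at rim height, met one proud lid, the second canister from the left. I pressed it home with 14 N, down to the same height as the others.
- **Final pass:** The fingertips ran left to right at about 96.4 mm, just above the 95 mm rim. Every force I read was under 2 N, which is noise. Readings come only at the end of each move, so a brief touch between them would not show.
- **Last picture:** Four even tops, with everything else on the shelf where it stood.

**Fingertip length disagreed:** the real fingertips end about 19 mm short of the reported TCP. My first grip on the right-hand canister therefore closed above its bar, gripping nothing. I found the offset by gently touching that bar, then confirmed it on the loose canister's lid, known to be home. Every height from then on uses that correction.

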